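# Nest the domed covers and put them away

## Task

Put the domed steel covers away: pull the store's tray out fully to its stop, stack all the covers on the tray floor in a single upright stack, upside down as they lie now, each cupped inside the next larger one with the largest at the bottom, and then push the tray fully home. Some sizes may be missing today; leave the other things on the table where they are.

Things in the scene. Friction and masses are not known exactly. Their poses are not given: they have to be found in the camera images.
- cover_a_mid (a point): Domed steel cover, 132 mm across, largest of 5 sizes, may be absent; upside down on its flat knob (52 mm wide), 50 mm tall, about 119 g. Point: on its axis, 25 mm above the knob's underside; z out of the open side. Pinch the rim: an upright band 8 mm thick, 14 mm tall, at the top. Flat inner floor 20 mm above the underside: a nested cover stands 20 mm higher. On the table.
- cover_b_mid (a point): Domed steel cover, 120 mm across, 2nd largest of 5 sizes, may be absent; upside down on its flat knob (52 mm wide), 50 mm tall, about 112 g. Point: on its axis, 25 mm above the knob's underside; z out of the open side. Pinch the rim: an upright band 8 mm thick, 14 mm tall, at the top. Flat inner floor 20 mm above the underside: a nested cover stands 20 mm higher. On the table.
- cover_c_mid (a point): Domed steel cover, 108 mm across, 3rd of 5 sizes, may be absent; upside down on its flat knob (52 mm wide), 50 mm tall, about 104 g. Point: on its axis, 25 mm above the knob's underside; z out of the open side. Pinch the rim: an upright band 8 mm thick, 14 mm tall, at the top. Flat inner floor 20 mm above the underside: a nested cover stands 20 mm higher. On the scale's pan.
- cover_d_mid (a point): Domed steel cover, 96 mm across, 4th of 5 sizes, may be absent; upside down on its flat knob (52 mm wide), 50 mm tall, about 97 g. Point: on its axis, 25 mm above the knob's underside; z out of the open side. Pinch the rim: an upright band 8 mm thick, 14 mm tall, at the top. Flat inner floor 20 mm above the underside: a nested cover stands 20 mm higher. On the table.
- cover_e_mid (a point): Domed steel cover, 84 mm across, smallest of 5 sizes, may be absent; upside down on its flat knob (52 mm wide), 50 mm tall, about 90 g. Point: on its axis, 25 mm above the knob's underside; z out of the open side. Pinch the rim: an upright band 8 mm thick, 14 mm tall, at the top. Flat inner floor 20 mm above the underside: a nested cover stands 20 mm higher. On the table.
- tray (a joint): How far the store's tray is pulled out, in m: 0 is shut, 0.180 is its stop. It slides level along the -x axis of tray_handle (towards the robot), with about 1.5 N of friction, and stays where it is left.
- tray_handle (a point): Middle of the tray's handle: a level dark steel bar 110 mm long along this point's y axis, standing 35 mm clear of the tray's tall front panel on the robot's side (155 mm tall). The bar is 153 mm above the table, 27 mm below the top of the hood. It belongs to the cover store: steel base and clear hood, 240 x 250 mm, 180 mm tall, fixed. Pulling is along this point's -x.
- tray_floor (a point): Centre of the tray's flat floor (upper face, 28 mm above the table); it moves with the tray. Axes as the handle's. The floor is 200 mm deep (x) and 220 mm wide (y), with sides and back 17 mm high above it. When the tray is at its stop its rear 20 mm are still under the hood. Room above the floor under the hood: 147 mm.
- scale: Bench scale with a square steel pan, 200 x 170 mm, 84 mm tall, fixed; origin under its centre.
- spoon: Bystander: steel spoon, 160 mm long, lying flat; origin at its underside or its handle.
- weight: Bystander: flat steel disc weight, 44 mm across, 18 mm tall; origin at its underside or its handle.
- spray: Bystander: closed white bottle, 64 mm across, 150 mm tall; origin at its underside or its handle.
- jar: Bystander: closed jar, 72 mm across, 100 mm tall; origin at its underside or its handle.
- tub: Bystander: open grey tub, 110 x 140 x 70 mm; origin at its underside or its handle.
Not all that is in view belongs to the job. Leave any orange look-alike of the part that bears cover_e_mid alone.

How it is judged:
By the outcome, as a careful person would: the job done as asked, in the order asked, and still so for the second after the job is handed in, with the robot touching nothing.
Of cover_a, cover_b, cover_c, cover_d, cover_e only 4 to 5 are there at a start; the rules pass over those that are not, and their reading is None.
At some moment in a run one of cover_a, cover_b, cover_c, cover_d, cover_e may be knocked a few centimetres aside while the robot is not near it.
It also fails if it takes over 200 s, if anything falls off the work surface, if the arm or the gripper's body presses on something with over 40 N, if the wrist force passes 120 N, or if a joint passes its speed limit or range.

## Robot

A 6-joint arm with a two-finger parallel gripper is mounted at the origin on the work surface. World frame = base frame: x ahead of the robot, y to its left, z up, the work surface at z = 0. Lengths are in m, angles in rad, forces in N, time in s.
With the tool pointing down it reaches from about 0.375 to 0.975 m from the base axis. Payload 3.8 kg.
Tool frame: the origin (TCP) lies on the centre line of the jaws, within the pads' length; the fingertips stand 25 mm ahead of it and the grasp point (between the pads) lies 6 mm ahead of it; z points along the fingers, y is the direction in which the jaws open and shut (so a half turn about z gives the same grasp; the last joint's range is limited). The gripper opens to 88 mm and grips with 3 to 60 N. Pads are 18 mm wide; open, the fingers measure 123 mm over their backs; the gripper's body (75 mm by 187 mm) begins 45 mm behind the grasp point.
Start: joints at [1.118, 0.264, 1.604, -0, 1.274, -0.037], TCP at [0.273, 0.617, 0.264] pointing down, gripper open.
Joint ranges: [-2.63, 2.63], [-0.94, 2.18], [0.31, 2.57], [-1.31, 4.45], [0, 2.66], [-2.55, 2.55]. Speed limits (rad/s): [2.57, 2.57, 3.14, 3.14, 3.14, 3.14].

## Interface

Orientations are given as a unit quaternion [w, x, y, z].
In Python, from workcell import r gives the robot as it stands.
- The arm moves only by the shell command python3 -m inch 'ROWS' [OPENING] [FORCE]. ROWS is JSON, one flat list of numbers, 4 for each row, row after row: the shift along the tool's x, y, z as a fraction of full scale, then the turn about the tool's z as a fraction of full scale. A call has exactly 8 rows; each row is the pose to reach, as a shift and turn from the pose measured when the call began, along the tool's axes at that moment; what a row does not reach only later rows make up. Full scale, the value 1, is 300 mm for a shift and 60 degrees for a turn. A row lasts 1/10 s, in which the tool goes at most 50 mm and 8.59 degrees, less where a joint would pass 70% of its speed; a pose out of reach is approached as far as the arm can. A call with a number of a shift or a turn outside -1 to 1 is refused whole. A call with a gripper value outside its range is refused whole. OPENING is the closure, from 0 (fully open) to 1 (shut), set as the call begins (- or left out, the last holds). The fingers move at their own pace and stop on an object; FORCE is the grip in N (left out, the last holds). Time passes only in rows, so rows that repeat a pose let the fingers close, or fill a call up. It gives the time, the measured TCP pose, the force and the opening at its end, in the units of the state.
- r.sense(): the state, without advancing time (a new reading comes with each control period).
- r.snapshot(name): name is "scene" or "side" or "wrist"; returns (picture, depth): 420x560x3 uint8, red, green, blue; 420x560 float32, m along the optical axis (not along the pixel's ray), 0 where there is no reading.
- r.camera_info(name): a dict with "K" (3x3 intrinsics, pixels), "rvec" (rotation vector, rad) and "tvec" (3), from world to camera coordinates, as OpenCV has them. Camera axes: x right, y down, z forward; pixel columns grow to the right and rows downward; lengths in m; the calibration is good to about 2 mm. The wrist camera is an equidistant fisheye: a pixel r from the principal point sees the ray r / f radians off the axis. A picture is of the moment at which its call begins: read the wrist's pose just before it. camera_info takes no time and is no camera call; for the wrist camera it gives the pose at the moment of the call.
- r.hand_in(): hands the job in, once; it reports no verdict.
The state is a dict: "t": time; "joint_pos": joint angles; "dq": joint speeds; "tau": joint torques, N m; "tcp_pos": TCP position; "eef_rot": TCP orientation; "ft_force": force on the tool from outside, world axes, zero at the start; "wrist_torque": the same for the moment, N m; "gripper_width": opening from 0.0 (shut) to 1.0 (fully open).
Only numpy, scipy, OpenCV 4.12 (cv2) and the standard library are available. Lean on these libraries where they do the work, as an engineer would, in place of code of your own. Each camera call takes 0.05 s, during which the arm holds its last target.

## Working session

There is one attempt and no reset: what is moved stays moved. The work goes in short steps, Python scripts to look and compute and a shell command to move; the robot and the scene stay as the last step left them, time stands still between calls to the robot, and variables do not carry over. Pictures are saved under pics/ and viewed, and the job is handed in when it is done.

```bash
ls -la; mkdir -p pics; python3 - <<'E'
from workcell import r
import cv2
print(r.sense())
for n in ["scene","side","wrist"]:
    print(n,r.camera_info(n))
    im,d=r.snapshot(n)
    cv2.imwrite(f"pics/{n}0.png",im[:,:,::-1])
    import numpy as np
    np.savez(f"pics/{n}0.npz",im=im,d=d)
E
```

```text
total 12
drwxr-xr-x  3 agent agent 4096 Dec  7 13:36 .
drwxr-xr-x 23 root  root  4096 Dec  7 13:36 ..
drwxr-xr-x  2 agent agent 4096 Dec  7 13:36 pics
{'t': 0.0, 'joint_pos': array([ 1.11806917e+00,  2.64727942e-01,  1.60535156e+00,  2.01300263e-05,
        1.27368801e+00, -3.69179134e-02]), 'dq': array([ 0.00127237,  0.00082099,  0.00094475,  0.00034156,  0.00036765,
       -0.00146496]), 'tau': array([ 7.00690325e-04, -5.02125013e+01, -3.56868482e+01,  7.27324071e-02,
        2.97728449e-02, -1.77223187e-04]), 'tcp_pos': array([0.27237833, 0.61690044, 0.26241704]), 'eef_rot': array([-2.72910357e-04,  2.06412872e-01,  9.78464380e-01, -1.05267376e-03]), 'ft_force': array([ 0.39674566, -2.02592782, -0.83400264]), 'wrist_torque': array([-0.01578914, -0.00455383, -0.00180064]), 'gripper_width': 0.9998492784422306}
scene {'K': array([[401.30787017,   0.        , 278.82905132],
       [  0.        , 401.30787017, 209.51870668],
       [  0.        ,   0.        ,   1.        ]]), 'rvec': array([ 1.60231697,  1.81025661, -0.86705756]), 'tvec': array([ 0.17320392, -0.22192179,  1.63713792])}
side {'K': array([[502.09711246,   0.        , 282.66677562],
       [  0.        , 502.09711246, 208.14033934],
       [  0.        ,   0.        ,   1.        ]]), 'rvec': array([ 0.33053991, -2.79754792,  1.18981533]), 'tvec': array([0.44667822, 0.22458792, 1.48265551])}
wrist {'K': array([[325.1922621 ,   0.        , 273.98450161],
       [  0.        , 325.1922621 , 205.8832431 ],
       [  0.        ,   0.        ,   1.        ]]), 'rvec': array([-2.42473422, -1.58120696, -0.22546279]), 'tvec': array([-0.67339619, -0.03861958,  0.38844259])}
```

View pics/scene0.png

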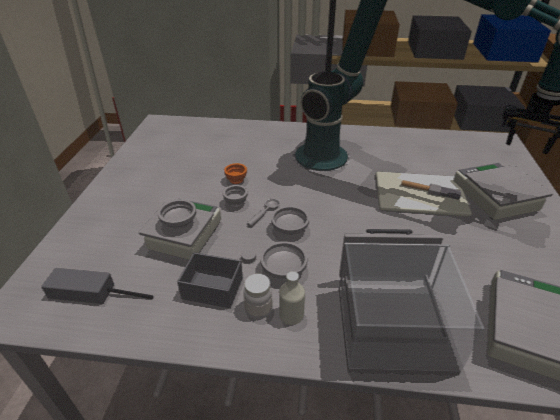

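View pics/side0.png

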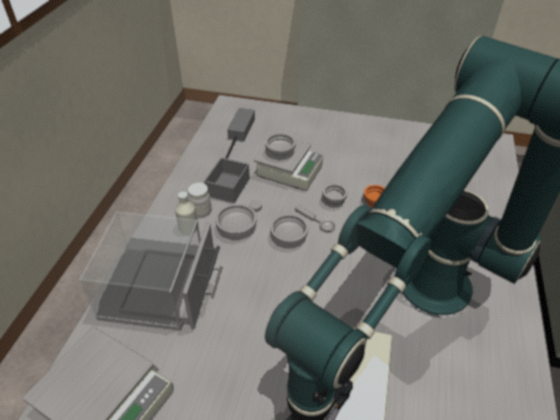

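View pics/wrist0.png

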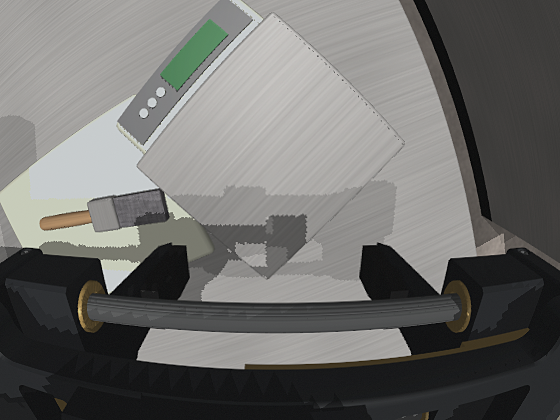

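The scene view shows four grey covers: (177,215) on the scale, (235,196), (290,221) and (284,262). An orange look-alike lies at (236,173). The store is at about (400,300), with its handle at (390,232). Next I measure these.

```bash
cat > h.py <<'E'
import numpy as np, cv2
from scipy.optimize import least_squares
from scipy.spatial.transform import Rotation as R
def cloud(info,d,fish=False):
    K=info["K"]; Rm=cv2.Rodrigues(info["rvec"])[0]; t=info["tvec"]
    v,u=np.mgrid[0:d.shape[0],0:d.shape[1]].astype(float)
    a=(u-K[0,2])/K[0,0]; b=(v-K[1,2])/K[1,1]
    if fish:
        th=np.hypot(a,b); s=np.where(th>1e-9,np.tan(np.minimum(th,1.5))/np.maximum(th,1e-9),1); a=a*s;b=b*s
    P=np.stack([a*d,b*d,d],-1)
    return (P-t)@Rm
def proj(info,P,fish=False):
    Rm=cv2.Rodrigues(info["rvec"])[0]; p=np.atleast_2d(P)@Rm.T+info["tvec"]
    K=info["K"]; a=p[:,0]/p[:,2]; b=p[:,1]/p[:,2]
    if fish:
        rr=np.hypot(a,b); th=np.arctan(rr); s=th/rr; a=a*s;b=b*s
    return np.stack([a*K[0,0]+K[0,2],b*K[1,1]+K[1,2]],-1)
def fitc(xy,r=None):
    def f(p): 
        return np.hypot(xy[:,0]-p[0],xy[:,1]-p[1])-p[2]
    c=np.median(xy,0)
    return least_squares(f,[c[0],c[1],0.05],loss='soft_l1',f_scale=0.003).x
E
python3 - <<'E'
from h import *
from workcell import r
for n in ["scene","side"]:
    z=np.load(f"pics/{n}0.npz"); d=z['d']; P=cloud(r.camera_info(n),d)
    P[d==0]=np.nan
    print(n,"table z", np.nanmedian(P[...,2][(abs(P[...,2])<.02)]))
    pts={'scene':dict(c=(177,215),e=(235,196),p=(290,221),q=(284,262),o=(236,173)),'side':dict(c=(280,146),e=(334,195),p=(289,231),q=(236,221),o=(375,195))}[n]
    for k,(u,v) in pts.items():
        w=P[v-28:v+28,u-32:u+32].reshape(-1,3)
        zf=.084 if k=='c' else 0
        m=(w[:,2]>zf+.040)&(w[:,2]<zf+.062)
        w=w[m]
        if len(w)<10: print(k,len(w));continue
        c=fitc(w); rr=np.hypot(w[:,0]-c[0],w[:,1]-c[1]); g=abs(rr-c[2])<.01
        print(k,len(w),c,"outerR95",np.percentile(rr[g],[5,95]),"ztop",np.percentile(w[g][:,2],[50,95]))
E
```

```text
scene table z -0.0012496338732141288
c 355 [ 0.5715846  -0.39957788  0.04990466] outerR95 [0.04556524 0.05400835] ztop [0.13153409 0.13423946]
e 399 [ 0.35668809 -0.49696194  0.21652201] outerR95 [0.20778692 0.22545116] ztop [0.04829362 0.05919503]
p 465 [ 0.49780209 -0.08867539  0.07885646] outerR95 [0.0703752 0.087754 ] ztop [0.04692009 0.05074251]
q 423 [ 0.64029744 -0.08201654  0.06169731] outerR95 [0.05713615 0.06597357] ztop [0.04777535 0.05098722]
o 333 [  63.04861714 -307.32899941  313.3819402 ] outerR95 [313.37280351 313.39087251] ztop [0.046701   0.05034066]
side table z -0.001131723756341074
c 233 [ 0.56429006 -0.39631505  0.0500345 ] outerR95 [0.04443231 0.05517695] ztop [0.13097116 0.1357084 ]
e 357 [ 0.38855581 -0.30759629  0.07258863] outerR95 [0.06350661 0.08118375] ztop [0.05103808 0.06134018]
p 321 [ 0.45841349 -0.07827496  0.05564316] outerR95 [0.05045776 0.06079622] ztop [0.04714246 0.05218513]
q 396 [ 0.63428997 -0.07945657  0.06267724] outerR95 [0.05663573 0.06714163] ztop [0.04702597 0.05233248]
o 158 [ 0.264638   -0.30781536  0.05371691] outerR95 [0.04564986 0.06304395] ztop [0.04647129 0.05219021]
```

```bash
python3 - <<'E'
from h import *
from workcell import r
n="scene"
z=np.load(f"pics/{n}0.npz"); d=z['d']; P=cloud(r.camera_info(n),d)
for (u,v) in [(368,231),(380,231),(390,232),(400,232),(410,233),(345,240),(435,240),(390,240),(345,238),(342,290),(380,290),(420,290),(360,300),(350,340),(450,345),(250,256),(258,282),(291,280),(260,215),(212,265),(180,230),(205,210),(150,240)]:
    print((u,v),d[v,u].round(3),P[v,u].round(3))
im=z['im'][210:390,320:500]
cv2.imwrite("pics/store0.png",cv2.resize(im[:,:,::-1],None,fx=3.3,fy=3.3,interpolation=cv2.INTER_CUBIC))
E
```

```text
(368, 231) 1.047 [0.621 0.138 0.156]
(380, 231) 1.05 [0.615 0.17  0.154]
(390, 232) 1.047 [0.616 0.195 0.154]
(400, 232) 1.051 [0.61  0.222 0.151]
(410, 233) 1.052 [0.607 0.248 0.148]
(345, 240) 1.015 [0.667 0.078 0.16 ]
(435, 240) 1.008 [0.644 0.302 0.164]
(390, 240) 1.004 [0.661 0.189 0.167]
(345, 238) 1.01 [0.667 0.078 0.167]
(342, 290) 1.016 [0.746 0.08  0.061]
(380, 290) 0.865 [0.837 0.151 0.18 ]
(420, 290) 0.864 [0.826 0.236 0.18 ]
(360, 300) 0.844 [0.869 0.107 0.18 ]
(350, 340) 0.873 [0.907 0.095 0.089]
(450, 345) 0.828 [0.915 0.296 0.12 ]
(250, 256) 1.17 [ 0.615 -0.182  0.019]
(258, 282) 0.991 [ 0.776 -0.129  0.097]
(291, 280) 0.929 [ 0.804 -0.045  0.148]
(260, 215) 1.317 [ 0.426 -0.184  0.017]
(212, 265) 1.122 [ 0.677 -0.278  0.034]
(180, 230) 1.163 [ 0.598 -0.388  0.083]
(205, 210) 1.266 [ 0.476 -0.35   0.062]
(150, 240) 1.176 [ 0.618 -0.478  0.052]
```

View pics/store0.png

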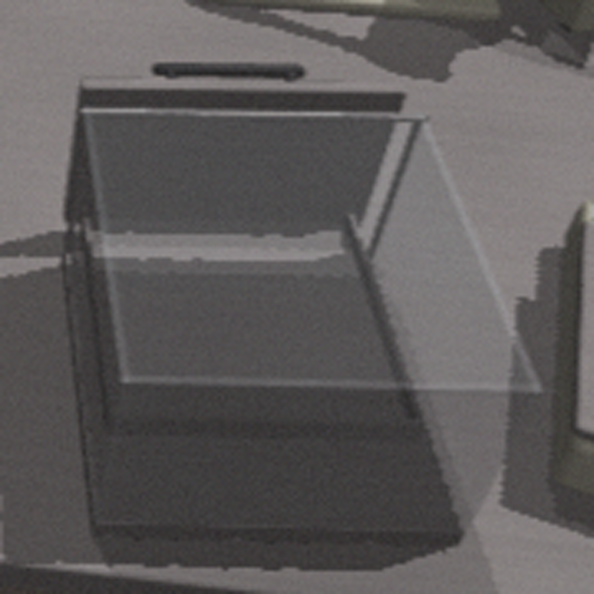

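```bash
cat >> h.py <<'E'
def rim(P,c0,z0,zw=.012,rmax=.075,it=6):
    """fit rim circle near c0 at expected rim top z0"""
    w=P.reshape(-1,3); w=w[np.isfinite(w).all(1)]
    w=w[(w[:,2]>z0-zw)&(w[:,2]<z0+.006)]
    c=np.array([*c0,.05])
    w=w[np.hypot(w[:,0]-c0[0],w[:,1]-c0[1])<rmax]
    if len(w)<10: return None
    c=fitc(w[:,:2]); 
    for _ in range(it):
        rr=np.hypot(w[:,0]-c[0],w[:,1]-c[1]); g=w[abs(rr-c[2])<.009]
        if len(g)<10: return None
        c=fitc(g[:,:2])
    a=np.arctan2(g[:,1]-c[1],g[:,0]-c[0]); 
    cov=len(np.unique((a//(np.pi/18)).astype(int)))/36
    rr=np.hypot(g[:,0]-c[0],g[:,1]-c[1])
    return c.round(4),len(g),round(cov,2),np.percentile(rr,[3,97]).round(4),np.percentile(g[:,2],[50,97]).round(4)
E
python3 - <<'E'
from h import *
from workcell import r
for n in ["scene","side"]:
    z=np.load(f"pics/{n}0.npz"); d=z['d']; P=cloud(r.camera_info(n),d); P[d==0]=np.nan
    px={'scene':dict(c=(177,215),e=(235,196),p=(290,221),q=(284,262),o=(236,173)),'side':dict(c=(280,146),e=(334,195),p=(289,231),q=(236,221),o=(375,195))}[n]
    for k,(u,v) in px.items():
        c0=np.nanmedian(P[v-3:v+4,u-3:u+4].reshape(-1,3),0)
        print(n,k,c0.round(3),rim(P,c0[:2],.134 if k=='c' else .05))
z=np.load("pics/scene0.npz")['im'][130:300,140:330]
cv2.imwrite("pics/cov0.png",cv2.resize(z[:,:,::-1],None,fx=4,fy=3.5,interpolation=cv2.INTER_CUBIC))
E
```

```text
scene c [ 0.557 -0.408  0.103] (array([ 0.5718, -0.3996,  0.0499]), 386, 1.0, array([0.045 , 0.0549]), array([0.1312, 0.1345]))
scene e [ 0.336 -0.283  0.02 ] (array([ 0.3526, -0.2822,  0.0379]), 197, 0.94, array([0.0325, 0.0431]), array([0.0467, 0.0512]))
scene p [ 0.446 -0.082  0.019] (array([ 0.465 , -0.0826,  0.0555]), 327, 1.0, array([0.0507, 0.0603]), array([0.0471, 0.0508]))
scene q [ 0.625 -0.081  0.018] (array([ 0.6394, -0.0818,  0.0609]), 380, 0.97, array([0.0565, 0.0666]), array([0.0478, 0.0514]))
scene o [ 0.195 -0.308  0.021] (array([ 0.2163, -0.31  ,  0.0376]), 166, 1.0, array([0.0328, 0.0438]), array([0.0465, 0.0509]))
side c [ 0.568 -0.415  0.102] (array([ 0.5643, -0.3963,  0.05  ]), 250, 1.0, array([0.0429, 0.0556]), array([0.1307, 0.1365]))
side e [ 0.346 -0.297  0.019] (array([ 0.3448, -0.2781,  0.038 ]), 203, 1.0, array([0.0319, 0.0437]), array([0.0467, 0.0531]))
side p [ 0.46  -0.091  0.019] (array([ 0.4584, -0.0779,  0.0555]), 354, 1.0, array([0.0495, 0.0613]), array([0.0467, 0.0528]))
side q [ 0.639 -0.095  0.019] (array([ 0.6335, -0.0802,  0.0606]), 275, 1.0, array([0.0551, 0.0667]), array([0.0468, 0.0527]))
side o [ 0.21  -0.33   0.018] (array([ 0.208 , -0.3057,  0.0385]), 133, 0.67, array([0.0316, 0.0437]), array([0.0461, 0.0526]))
```

View pics/cov0.png

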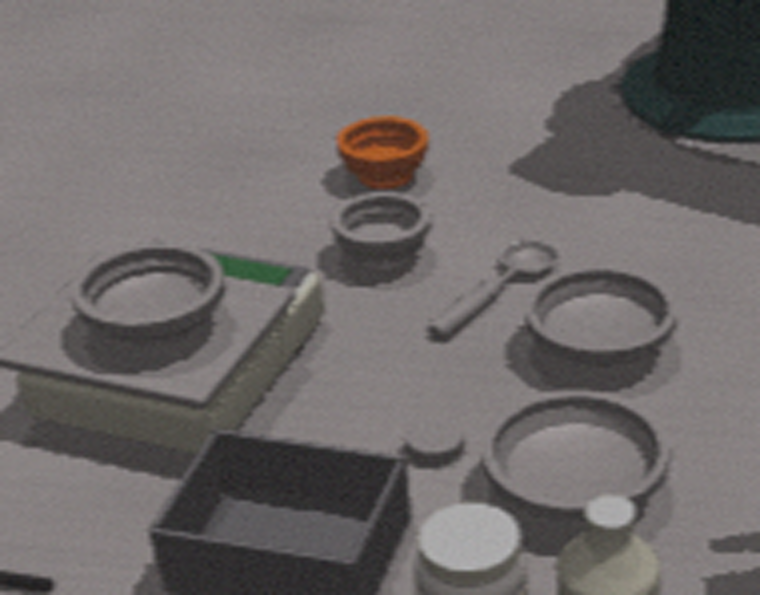

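```bash
cat >> h.py <<'E'
def plan(target,yaw=None):
    """yaw = world angle (deg) of tool y axis"""
    from workcell import r
    s=r.sense(); q=s["eef_rot"]; M=R.from_quat([q[1],q[2],q[3],q[0]]).as_matrix()
    dl=M.T@(np.array(target)-s["tcp_pos"])/.3
    cy=np.degrees(np.arctan2(M[1,1],M[0,1]))
    tr=0
    if yaw is not None: tr=-((yaw-cy+180)%360-180)/60
    print("t %.1f tcp %s yaw %.2f F %s w %.3f"%(s["t"],s["tcp_pos"].round(4),cy,s["ft_force"].round(1),s["gripper_width"]*88))
    print("rows: ",dl.round(3),"turn",round(tr,3),"  tilt",M[:,2].round(3))
E
python3 - <<'E'
from h import *
from workcell import r
i=r.camera_info("wrist"); Rm=cv2.Rodrigues(i["rvec"])[0]
s=r.sense(); q=s["eef_rot"]; M=R.from_quat([q[1],q[2],q[3],q[0]]).as_matrix()
print("cam in tool",M.T@(-Rm.T@i["tvec"]-s["tcp_pos"]), "cam axes in tool\n",(M.T@Rm.T).round(3))
plan([.40,.40,.36],97); plan([.46,.18,.36],97)
# store geometry: hood top & base
z=np.load("pics/scene0.npz"); d=z['d']; P=cloud(r.camera_info("scene"),d); P[d==0]=np.nan
w=P[225:400,325:500].reshape(-1,3); t=w[(abs(w[:,2]-.18)<.008)][:,:2].astype(np.float32)
t=t[(t[:,0]>.6)]
print(len(t),cv2.minAreaRect(t))
b=P[225:236,360:415].reshape(-1,3); b=b[(b[:,2]>.140)&(b[:,2]<.162)]
print(len(b),np.polyfit(b[:,1],b[:,0],1),b.mean(0),b[:,1].min(),b[:,1].max(), np.percentile(b[:,2],[5,50,95]))
E
```

```text
cam in tool [ 0.07223204 -0.00109379 -0.12076882] cam axes in tool
 [[ 0.001 -0.96  -0.28 ]
 [ 1.     0.     0.002]
 [-0.001 -0.28   0.96 ]]
t 0.1 tcp [0.2724 0.617  0.2627] yaw 66.17 F [0.1 0.9 0.1] w 88.229
rows:  [-0.681 -0.491 -0.324] turn -0.514   tilt [-0.001 -0.002 -1.   ]
t 0.1 tcp [0.2724 0.617  0.2627] yaw 66.17 F [0.1 0.9 0.1] w 88.229
rows:  [-1.16  -1.081 -0.323] turn -0.514   tilt [-0.001 -0.002 -1.   ]
10253 ((0.783613383769989, 0.2087702453136444), (0.2813049554824829, 0.2519054412841797), 5.487649440765381)
202 [-0.09172314  0.63040778] [0.61269259 0.19313764 0.15477696] 0.13335274622696827 0.25021660838704457 [0.14929168 0.15524537 0.15797975]
```

```bash
python3 -m inch '[-0.08,-0.06,-0.08,-0.06,-0.2,-0.15,-0.2,-0.14,-0.33,-0.24,-0.3,-0.24,-0.46,-0.34,-0.32,-0.34,-0.56,-0.41,-0.324,-0.42,-0.64,-0.46,-0.324,-0.485,-0.68,-0.49,-0.324,-0.485,-0.68,-0.49,-0.324,-0.485]' 0.9 40; python3 -c "
from h import *
plan([.47,.175,.34],95.3)"
```

```text
t: 0.95
tcp_pos: [0.4003, 0.3991, 0.3599]
eef_rot: [-0.001, -0.044, 0.999, -0.001]
ft_force: [-0.6, 0.8, -0.5]
gripper_width: 0.299
t 0.9 tcp [0.4003 0.3991 0.3599] yaw 95.03 F [-0.6  0.8 -0.5] w 26.314
rows:  [-0.166 -0.764  0.067] turn -0.004   tilt [-0.001 -0.002 -1.   ]
```

```bash
python3 -m inch '[-0.02,-0.1,0.01,0,-0.05,-0.25,0.03,0,-0.09,-0.4,0.05,0,-0.12,-0.55,0.067,0,-0.15,-0.67,0.067,0,-0.166,-0.74,0.067,0,-0.166,-0.764,0.067,0,-0.166,-0.764,0.067,0]' 1; python3 - <<'E'
from h import *
from workcell import r
i=r.camera_info("wrist");im,d=r.snapshot("wrist"); cv2.imwrite("pics/w1.png",im[:,:,::-1])
np.savez("pics/w1.npz",im=im,d=d,rvec=i["rvec"],tvec=i["tvec"],K=i["K"])
plan([.65,.2,.26],95.3)
E
```

```text
t: 1.75
tcp_pos: [0.4699, 0.1757, 0.3398]
eef_rot: [-0.001, -0.043, 0.999, -0.001]
ft_force: [-0.8, 1.6, 0.2]
gripper_width: 0.006
t 1.8 tcp [0.4697 0.1763 0.3399] yaw 95.03 F [-0.8  0.1  0.3] w 0.434
rows:  [-0.606  0.026  0.265] turn -0.005   tilt [-0.002 -0.001 -1.   ]
```

View pics/w1.png

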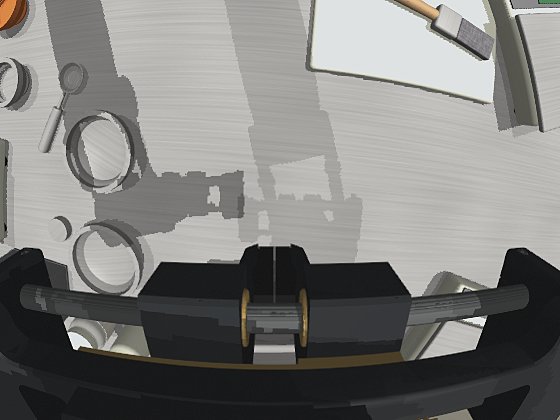

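```bash
python3 - <<'E'
from h import *
from workcell import r
z=np.load("pics/w1.npz"); i={k:z[k] for k in("K","rvec","tvec")}; d=z['d']; P=cloud(i,d,True); P[d==0]=np.nan
for k,c0 in dict(p=(.461,-.08),q=(.636,-.08),e=(.349,-.28)).items(): print(k,rim(P,c0,.05))
print("table",np.nanmedian(P[60:130,180:280,2]))
z=np.load("pics/side0.npz"); d=z['d']; i=r.camera_info("side"); P=cloud(i,d); P[d==0]=np.nan
im=z['im'][200:330,80:240]; cv2.imwrite("pics/side_store.png",cv2.resize(im[:,:,::-1],None,fx=4.5,fy=4.5,interpolation=cv2.INTER_CUBIC))
b=P.reshape(-1,3); b=b[(b[:,2]>.140)&(b[:,2]<.162)&(abs(b[:,0]-.61)<.025)&(abs(b[:,1]-.193)<.06)]
print(len(b),np.polyfit(b[:,1],b[:,0],1),b.mean(0),b[:,1].min(),b[:,1].max(), np.percentile(b[:,2],[5,50,95]))
b=P.reshape(-1,3); b=b[(b[:,2]>.145)&(b[:,2]<.172)&(abs(b[:,0]-.66)<.025)&(abs(b[:,1]-.193)<.1)]
print(len(b),np.polyfit(b[:,1],b[:,0],1),b.mean(0),b[:,1].min(),b[:,1].max(), np.percentile(b[:,2],[5,50,95]))
E
```

```text
p (array([ 0.4594, -0.0788,  0.0555]), 1676, 1.0, array([0.0509, 0.0604]), array([0.0491, 0.051 ]))
q (array([ 0.6326, -0.079 ,  0.0613]), 1417, 1.0, array([0.0563, 0.066 ]), array([0.049, 0.051]))
e (array([ 0.3471, -0.2779,  0.0375]), 459, 0.67, array([0.032 , 0.0407]), array([0.0481, 0.0507]))
table -0.000296983114937964
205 [-0.04778982  0.6193158 ] [0.60970946 0.20101223 0.1548421 ] 0.1354490852485905 0.2525485405761072 [0.15074928 0.15473523 0.15905785]
190 [-0.077104    0.65765567] [0.64362586 0.18195963 0.16070632] 0.09307724170876233 0.2916776113382581 [0.14720707 0.16109641 0.17160375]
```

View pics/side_store.png

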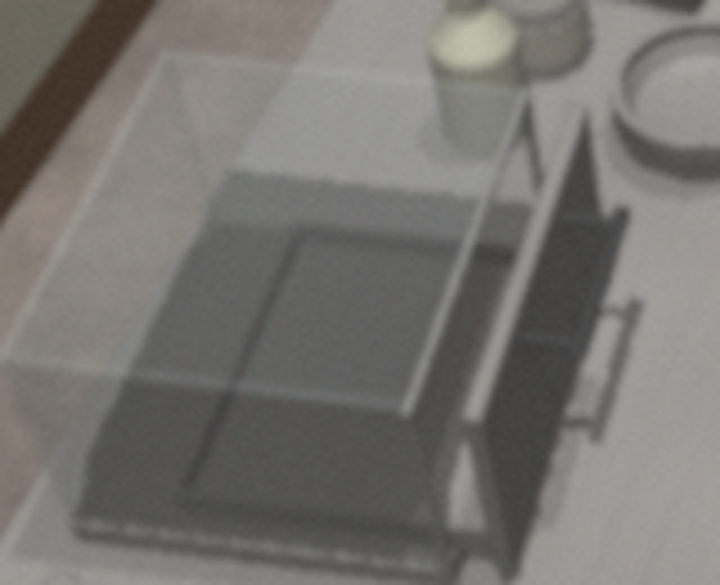

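```bash
python3 -c "
from h import *
plan([.6275,.197,.225],95.3)"; python3 -m inch '[-0.06,0.0,0.0,0,-0.15,0.01,0.05,0,-0.25,0.015,0.1,0,-0.36,0.02,0.18,0,-0.45,0.02,0.26,0,-0.51,0.02,0.34,0,-0.53,0.02,0.383,-0.005,-0.53,0.02,0.383,-0.005]' 1; python3 - <<'E'
from h import *
from workcell import r
plan([.6275,.197,.160],95.3)
for n in("side","scene"):
    im,d=r.snapshot(n); np.savez(f"pics/{n}2.npz",im=im,d=d)
    im=im[170:330,80:290] if n=="side" else im[180:380,300:500]
    cv2.imwrite(f"pics/{n}2.png",cv2.resize(im[:,:,::-1],None,fx=3,fy=3,interpolation=cv2.INTER_CUBIC))
E
```

```text
t 1.8 tcp [0.4697 0.1763 0.3399] yaw 95.03 F [-0.8  0.1  0.3] w 0.434
rows:  [-0.531  0.023  0.382] turn -0.005   tilt [-0.002 -0.001 -1.   ]
t: 2.6
tcp_pos: [0.6258, 0.1973, 0.2213]
eef_rot: [-0.004, -0.047, 0.999, -0.001]
ft_force: [-0.9, 0.8, -0.2]
gripper_width: 0.01
t 2.6 tcp [0.6258 0.1973 0.2213] yaw 95.41 F [-0.9  0.8 -0.2] w 0.844
rows:  [-0.007 -0.001  0.204] turn 0.002   tilt [-0.008 -0.002 -1.   ]
```

View pics/side2.png

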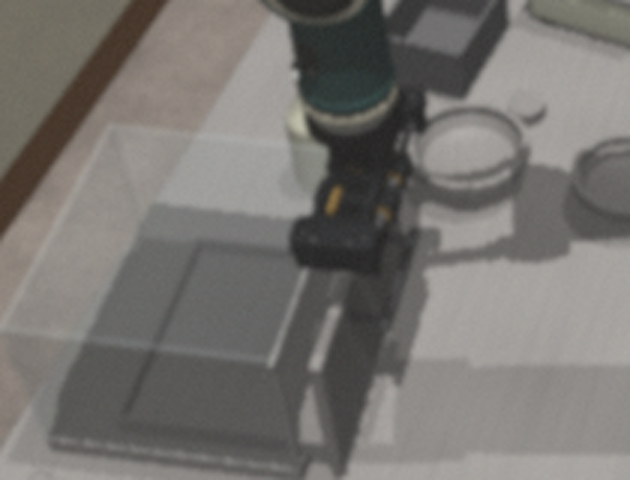

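View pics/scene2.png

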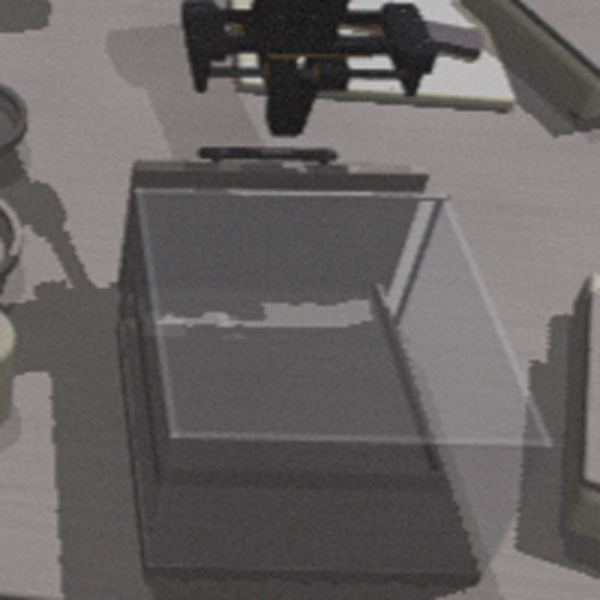

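```bash
python3 -m inch '[-0.003,0,0.02,0,-0.005,0,0.05,0,-0.006,0,0.09,0,-0.006,0,0.13,0,-0.006,0,0.16,0,-0.006,0,0.185,0,-0.006,0,0.2,0,-0.006,0,0.2,0]' 1; python3 - <<'E'
from h import *
from workcell import r
plan([.6275-.18*.9957,.197-.18*.0924,.160],95.3)
for n in("side","scene"):
    im,d=r.snapshot(n); np.savez(f"pics/{n}3.npz",im=im,d=d)
    im=im[170:330,80:290] if n=="side" else im[180:300,300:450]
    cv2.imwrite(f"pics/{n}3.png",cv2.resize(im[:,:,::-1],None,fx=3,fy=3,interpolation=cv2.INTER_CUBIC))
E
```

```text
t: 3.5
tcp_pos: [0.6278, 0.197, 0.1638]
eef_rot: [-0.002, -0.047, 0.999, -0.001]
ft_force: [0.2, -0.1, 0.1]
gripper_width: 0.003
t 3.5 tcp [0.6278 0.197  0.1638] yaw 95.38 F [ 0.2 -0.1  0.1] w 0.222
rows:  [0.601 0.001 0.015] turn 0.001   tilt [-0.004 -0.001 -1.   ]
```

View pics/scene3.png

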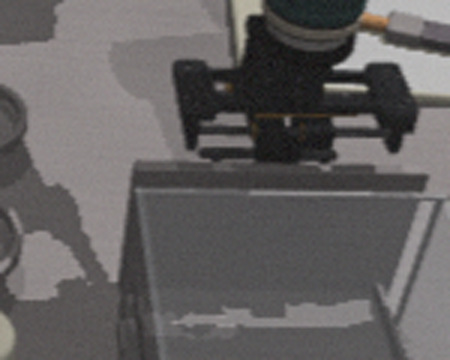

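```bash
python3 -m inch '[0.02,0,0.01,0,0.06,0,0.012,0,0.13,0,0.012,0,0.22,0,0.012,0,0.32,0,0.012,0,0.42,0,0.012,0,0.51,0,0.012,0,0.57,0,0.012,0]' 1; python3 -c "
from h import *
plan([.6275-.19*.9957,.197-.19*.0924,.160],95.3)"
```

```text
t: 4.4
tcp_pos: [0.468, 0.1824, 0.1639]
eef_rot: [0.015, -0.048, 0.999, 0.001]
ft_force: [70.3, 4.5, -48.7]
gripper_width: 0.006
t 4.4 tcp [0.468  0.1824 0.1639] yaw 95.51 F [ 70.3   4.5 -48.7] w 0.517
rows:  [ 0.1  -0.    0.01] turn 0.004   tilt [ 0.029  0.004 -1.   ]
```

```bash
python3 - <<'E'
from h import *
from workcell import r
plan([.6275-.19*.9957,.197-.19*.0924,.160],95.3)
for n in("side","scene"):
    im,d=r.snapshot(n); np.savez(f"pics/{n}4.npz",im=im,d=d)
    im=im[150:350,80:340] if n=="side" else im[150:350,290:550]
    cv2.imwrite(f"pics/{n}4.png",cv2.resize(im[:,:,::-1],None,fx=3,fy=3,interpolation=cv2.INTER_CUBIC))
E
```

```text
t 4.4 tcp [0.468  0.1824 0.1639] yaw 95.51 F [ 70.3   4.5 -48.7] w 0.517
rows:  [ 0.1  -0.    0.01] turn 0.004   tilt [ 0.029  0.004 -1.   ]
```

View pics/scene4.png

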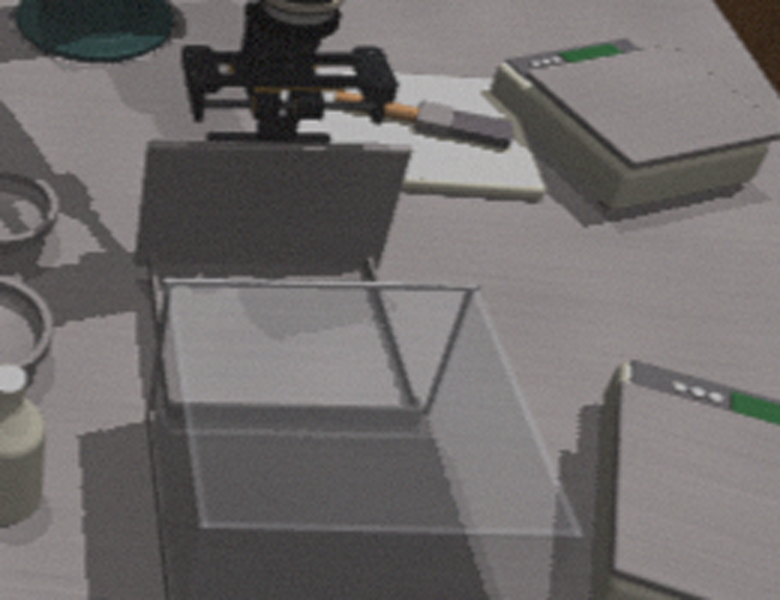

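View pics/side4.png

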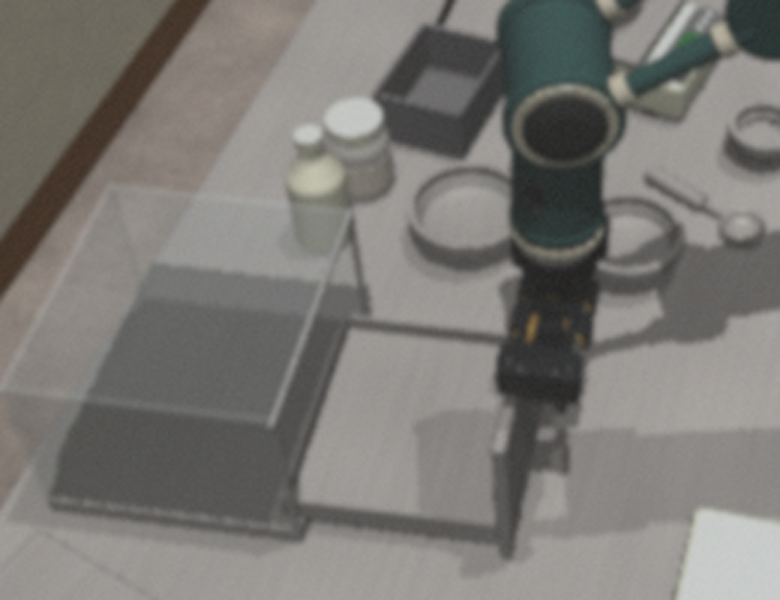

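```bash
python3 -m inch '[-0.02,0,0,0,-0.03,0,0,0,-0.03,0,0,0,-0.03,0,-0.04,0,-0.03,0,-0.12,0,-0.03,0,-0.2,0,-0.03,0,-0.3,0,-0.03,0,-0.4,0]' 1; python3 - <<'E'
from h import *
from workcell import r
plan([.6275-.19*.9957,.197-.19*.0924,.160],95.3)
for n in("side","scene"):
    im,d=r.snapshot(n); np.savez(f"pics/{n}5.npz",im=im,d=d)
    P=cloud(r.camera_info(n),d);P[d==0]=np.nan
    w=P.reshape(-1,3)
    if n=="scene": w=w-[.006,-.003,0]
    # tray coordinates
    ux=np.array([np.cos(np.radians(5.3)),np.sin(np.radians(5.3))]); uy=np.array([-ux[1],ux[0]])
    o=np.array([.608,.196])
    X=(w[:,:2]-o)@ux; Y=(w[:,:2]-o)@uy
    m=(abs(w[:,2]-.028)<.008)&(X>-.2)&(X<.25)&(abs(Y)<.13)
    print(n,"floor",m.sum(),np.percentile(X[m],[1,50,99]).round(3),np.percentile(Y[m],[1,50,99]).round(3),np.median(w[m,2]))
    m=(abs(w[:,2]-.153)<.008)&(X>-.25)&(X<.1)&(abs(Y)<.07)
    h,e=np.histogram(X[m],bins=np.arange(-.25,.1,.005)); print("z.153 hist",[(round(a,3),b) for a,b in zip(e,h) if b>3])
    m=(abs(w[:,2]-.10)<.03)&(X>-.25)&(X<.0)&(abs(Y)<.09)
    h,e=np.histogram(X[m],bins=np.arange(-.25,.1,.005)); print("panel hist",[(round(a,3),b) for a,b in zip(e,h) if b>3])
    m=(abs(w[:,2]-.18)<.006)&(X>-.1)&(X<.35)&(abs(Y)<.14)
    print("hood",np.percentile(X[m],[1,99]).round(3),np.percentile(Y[m],[1,99]).round(3))
E
```

```text
t: 5.3
tcp_pos: [0.4729, 0.1828, 0.2862]
eef_rot: [0.014, -0.048, 0.999, 0.001]
ft_force: [1.0, -0.2, 0.2]
gripper_width: 0.007
t 5.3 tcp [0.4729 0.1828 0.2862] yaw 95.50 F [ 1.  -0.2  0.2] w 0.610
rows:  [ 0.127 -0.001  0.417] turn 0.003   tilt [ 0.027  0.004 -1.   ]
side floor 4247 [-0.121  0.008  0.215] [-0.117  0.007  0.123] 0.026629729444093593
z.153 hist [(np.float64(-0.165), np.int64(22)), (np.float64(-0.16), np.int64(76)), (np.float64(-0.155), np.int64(49)), (np.float64(-0.15), np.int64(11)), (np.float64(-0.145), np.int64(12)), (np.float64(-0.14), np.int64(12)), (np.float64(-0.135), np.int64(11)), (np.float64(-0.13), np.int64(12)), (np.float64(-0.125), np.int64(46))]
panel hist [(np.float64(-0.125), np.int64(173))]
hood [0.072 0.309] [-0.125  0.122]
scene floor 591 [-0.115 -0.105  0.232] [-0.125 -0.021  0.108] 0.02744637535949485
z.153 hist [(np.float64(-0.165), np.int64(20)), (np.float64(-0.16), np.int64(58)), (np.float64(-0.155), np.int64(55)), (np.float64(-0.12), np.int64(5)), (np.float64(-0.115), np.int64(188)), (np.float64(-0.11), np.int64(32))]
panel hist [(np.float64(-0.12), np.int64(32)), (np.float64(-0.115), np.int64(772)), (np.float64(-0.11), np.int64(171))]
hood [0.071 0.308] [-0.123  0.123]
```

```bash
python3 -c "
from h import *
plan([.6387,-.1407,.20],95.3)"; python3 -m inch '[-0.05,-0.09,0.0,0,-0.12,-0.22,0.02,0,-0.2,-0.37,0.05,0,-0.28,-0.52,0.08,0,-0.36,-0.67,0.12,0,-0.41,-0.82,0.15,0,-0.43,-0.92,0.18,0,-0.44,-0.96,0.2,0]' 0.66; python3 - <<'E'
from h import *
from workcell import r
i=r.camera_info("wrist");im,d=r.snapshot("wrist"); cv2.imwrite("pics/w6.png",im[:,:,::-1])
P=cloud(i,d,True); P[d==0]=np.nan
for k,c0 in dict(p=(.461,-.08),q=(.635,-.08),e=(.349,-.28)).items(): print(k,rim(P,c0,.05))
for n in("side","scene"):
    im,d=r.snapshot(n);P=cloud(r.camera_info(n),d);P[d==0]=np.nan
    print(n,rim(P,(.635,-.08),.05))
plan([.6387,-.1407,.10],95.3)
E
```

```text
t 5.4 tcp [0.4758 0.1837 0.2905] yaw 95.51 F [1.4 0.  0.6] w 0.477
rows:  [-0.425 -1.13   0.314] turn 0.003   tilt [ 0.037  0.007 -0.999]
t: 6.2
tcp_pos: [0.6365, -0.0928, 0.2323]
eef_rot: [0.017, -0.046, 0.999, 0.003]
ft_force: [0.1, 0.2, 0.0]
gripper_width: 0.34
p (array([ 0.4615, -0.0819,  0.0548]), 1807, 0.58, array([0.0506, 0.0586]), array([0.0496, 0.0511]))
q (array([ 0.6334, -0.0815,  0.0607]), 3977, 1.0, array([0.0572, 0.0655]), array([0.0496, 0.0511]))
e None
side (array([ 0.6331, -0.0784,  0.0616]), 376, 1.0, array([0.0552, 0.067 ]), array([0.0467, 0.0524]))
scene (array([ 0.6404, -0.082 ,  0.0617]), 461, 0.97, array([0.0562, 0.0667]), array([0.0475, 0.0512]))
t 6.3 tcp [ 0.6359 -0.0896  0.2331] yaw 95.43 F [-0.2  0.2 -0.7] w 30.247
rows:  [ 0.022 -0.173  0.442] turn 0.002   tilt [ 0.034  0.009 -0.999]
```

View pics/w6.png

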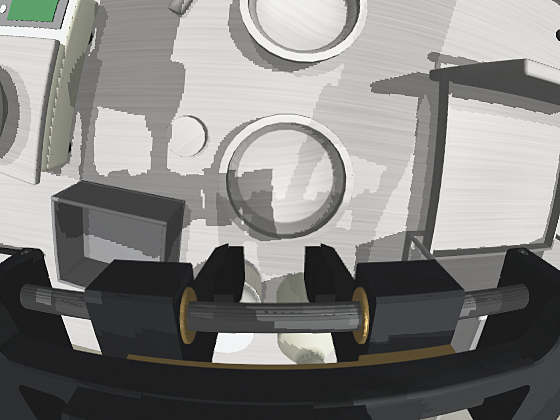

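```bash
python3 -c "
from h import *
plan([.6387,-.1417,.10],95.3)"; python3 -m inch '[0.005,-0.04,0.06,0,0.01,-0.1,0.16,0,0.015,-0.15,0.27,0,0.02,-0.175,0.36,0,0.022,-0.175,0.42,0,0.022,-0.175,0.44,0,0.022,-0.175,0.44,0,0.022,-0.175,0.44,0]' 0.66; python3 - <<'E'
from h import *
from workcell import r
i=r.camera_info("wrist");im,d=r.snapshot("wrist"); cv2.imwrite("pics/w7.png",im[:,:,::-1])
P=cloud(i,d,True); P[d==0]=np.nan
print(rim(P,(.634,-.08),.05))
plan([.6387,-.1417,.060],95.3)
E
```

```text
t 6.3 tcp [ 0.6359 -0.0896  0.2331] yaw 95.43 F [-0.2  0.2 -0.7] w 30.247
rows:  [ 0.022 -0.176  0.442] turn 0.002   tilt [ 0.034  0.009 -0.999]
t: 7.15
tcp_pos: [0.6393, -0.1408, 0.1017]
eef_rot: [0.018, -0.048, 0.999, 0.003]
ft_force: [0.9, 0.7, -0.6]
gripper_width: 0.344
(array([ 0.6328, -0.083 ,  0.0605]), 7092, 0.75, array([0.0565, 0.0649]), array([0.0496, 0.0509]))
t 7.2 tcp [ 0.6397 -0.141   0.1022] yaw 95.48 F [ 1.3  0.1 -0.2] w 29.790
rows:  [ 0.009 -0.003  0.14 ] turn 0.003   tilt [ 0.036  0.008 -0.999]
```

View pics/w7.png

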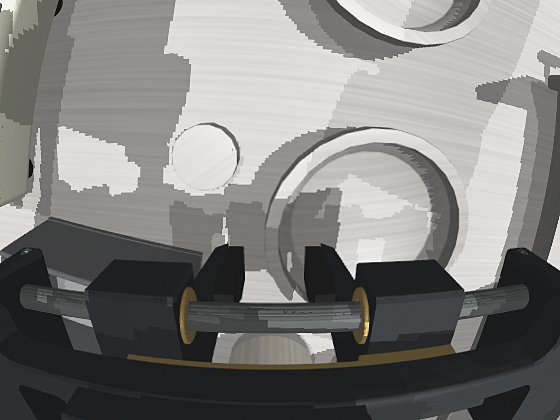

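```bash
python3 -m inch '[0.003,-0.002,0.03,0,0.006,-0.004,0.07,0,0.009,-0.005,0.11,0,0.009,-0.005,0.13,0,0.009,-0.005,0.14,0,0.009,-0.005,0.14,0,0.009,-0.005,0.14,0,0.009,-0.005,0.14,0]' 0.66; python3 -m inch '[0,0,0,0,0,0,0,0,0,0,0,0,0,0,0,0,0,0,0,0,0,0,0,0,0,0,0,0,0,0,0,0]' 1 40; python3 -c "
from h import *
plan([.6387,-.1417,.20],95.3)"
```

```text
t: 8.0
tcp_pos: [0.6392, -0.1426, 0.0607]
eef_rot: [0.019, -0.048, 0.999, 0.003]
ft_force: [0.0, 0.1, 0.5]
gripper_width: 0.346
t: 8.8
tcp_pos: [0.6394, -0.1427, 0.0609]
eef_rot: [0.019, -0.048, 0.999, 0.003]
ft_force: [1.1, -0.6, 2.6]
gripper_width: 0.089
t 8.8 tcp [ 0.6394 -0.1427  0.0609] yaw 95.48 F [ 1.1 -0.6  2.6] w 7.852
rows:  [-0.016  0.005 -0.463] turn 0.003   tilt [ 0.038  0.008 -0.999]
```

```bash
python3 -m inch '[0,0,-0.03,0,-0.003,0.0,-0.09,0,-0.006,0.0,-0.17,0,-0.01,0.0,-0.26,0,-0.012,0.01,-0.34,0,-0.013,0.01,-0.38,0,-0.013,0.01,-0.39,0,-0.013,0.01,-0.39,0]' 1 40; python3 - <<'E'
from h import *
from workcell import r
plan([.5997,.133,.17],95.3)
i=r.camera_info("wrist");im,d=r.snapshot("wrist"); cv2.imwrite("pics/w8.png",im[:,:,::-1])
P=cloud(i,d,True); P[d==0]=np.nan
print(rim(P,(.634,-.08),.169,zw=.02))
E
```

```text
t: 9.6
tcp_pos: [0.6383, -0.1402, 0.1777]
eef_rot: [0.019, -0.048, 0.999, 0.003]
ft_force: [0.3, -0.1, -1.4]
gripper_width: 0.086
t 9.6 tcp [ 0.6383 -0.1402  0.1777] yaw 95.48 F [ 0.3 -0.1 -1.4] w 7.559
rows:  [0.042 0.919 0.028] turn 0.003   tilt [ 0.037  0.008 -0.999]
(array([ 0.6285, -0.0822,  0.0606]), 13183, 0.83, array([0.055 , 0.0665]), array([0.1658, 0.1678]))
```

View pics/w8.png

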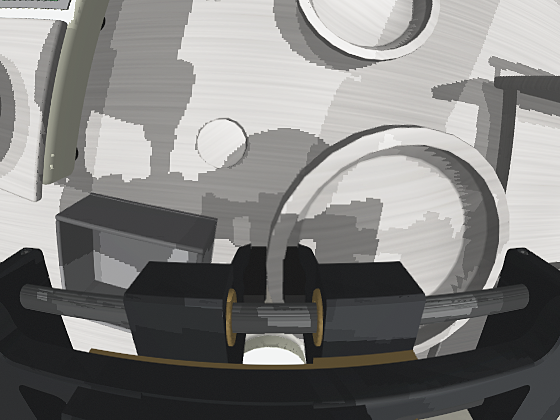

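```bash
python3 -m inch '[0.005,0.08,0.01,0,0.01,0.2,0.02,0,0.02,0.36,0.03,0,0.03,0.52,0.03,0,0.04,0.68,0.03,0,0.042,0.82,0.03,0,0.042,0.92,0.03,0,0.042,0.92,0.03,0]' 1 40;python3 -m inch '[0,0,0.02,0,0,0,0.06,0,0,0,0.11,0,0,0,0.16,0,0,0,0.2,0,0,0,0.2,0,0,0,0.2,0,0,0,0.2,0]' 1 40; python3 - <<'E'
from h import *
from workcell import r
plan([.5997,.133,.0892],95.3)
im,d=r.snapshot("side"); im=im[150:350,80:340]
cv2.imwrite(f"pics/side9.png",cv2.resize(im[:,:,::-1],None,fx=3,fy=3,interpolation=cv2.INTER_CUBIC))
E
```

```text
t: 10.45
tcp_pos: [0.5974, 0.137, 0.1665]
eef_rot: [0.016, -0.05, 0.999, 0.004]
ft_force: [0.1, 0.2, -1.5]
gripper_width: 0.084
t: 11.25
tcp_pos: [0.6, 0.1375, 0.1072]
eef_rot: [0.017, -0.05, 0.999, 0.004]
ft_force: [-0.2, 0.3, -1.6]
gripper_width: 0.082
t 11.2 tcp [0.6    0.1375 0.1072] yaw 95.70 F [-0.2  0.3 -1.6] w 7.215
rows:  [ 0.005 -0.015  0.06 ] turn 0.007   tilt [ 0.034  0.009 -0.999]
```

View pics/side9.png

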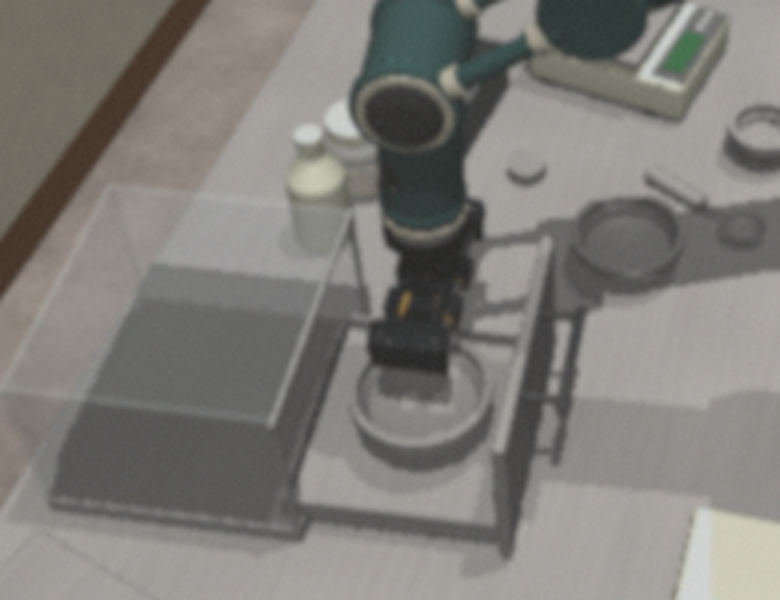

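```bash
python3 -m inch '[0.003,-0.005,0.01,0,0.003,-0.01,0.025,0,0.003,-0.012,0.04,0,0.003,-0.012,0.05,0,0.003,-0.012,0.056,0,0.003,-0.012,0.06,0,0.003,-0.012,0.06,0,0.003,-0.012,0.06,0]' 1 40;python3 -c "
from h import *
plan([.5997,.133,.0889],95.3)"
```

```text
t: 12.1
tcp_pos: [0.6003, 0.1342, 0.0895]
eef_rot: [0.017, -0.05, 0.999, 0.004]
ft_force: [0.1, -0.1, -1.2]
gripper_width: 0.084
t 12.1 tcp [0.6003 0.1342 0.0895] yaw 95.72 F [ 0.1 -0.1 -1.2] w 7.394
rows:  [ 0.002 -0.004  0.002] turn 0.007   tilt [ 0.034  0.009 -0.999]
```

```bash
python3 -m inch '[0,0,0.002,0,0,0,0.004,0,0,0,0.006,0,0,0,0.006,0,0,0,0.006,0,0,0,0.006,0,0,0,0.006,0,0,0,0.006,0]' 1 40;python3 -m inch '[0,0,0,0,0,0,0,0,0,0,0,0,0,0,0,0,0,0,-0.02,0,0,0,-0.08,0,0,0,-0.16,0,0,0,-0.25,0]' 0.7;python3 - <<'E'
from h import *
from workcell import r
i=r.camera_info("wrist");im,d=r.snapshot("wrist"); cv2.imwrite("pics/w10.png",im[:,:,::-1])
P=cloud(i,d,True); P[d==0]=np.nan
print("stack",rim(P,(.594,.195),.078)); print("p",rim(P,(.46,-.08),.05))
for n in("side","scene"):
    im,d=r.snapshot(n);P=cloud(r.camera_info(n),d);P[d==0]=np.nan
    print(n,rim(P,(.596,.195),.078),"p",rim(P,(.46,-.08),.05))
plan([.4651,-.1350,.2],95.3)
E
```

```text
t: 12.9
tcp_pos: [0.601, 0.1339, 0.0886]
eef_rot: [0.018, -0.05, 0.999, 0.004]
ft_force: [-1.2, -2.7, 5.5]
gripper_width: 0.085
t: 13.7
tcp_pos: [0.5976, 0.1332, 0.1638]
eef_rot: [0.017, -0.05, 0.999, 0.004]
ft_force: [-0.6, -0.3, -0.7]
gripper_width: 0.301
stack (array([0.5897, 0.1934, 0.0607]), 5538, 0.78, array([0.0568, 0.0653]), array([0.0776, 0.079 ]))
p (array([ 0.4603, -0.0783,  0.0552]), 2787, 0.72, array([0.0501, 0.0595]), array([0.0484, 0.0506]))
side (array([0.5894, 0.1971, 0.0617]), 517, 1.0, array([0.0564, 0.0668]), array([0.075, 0.08 ])) p (array([ 0.4583, -0.0785,  0.0558]), 352, 1.0, array([0.0501, 0.0615]), array([0.0467, 0.0519]))
scene (array([0.5968, 0.1938, 0.0618]), 197, 0.42, array([0.058 , 0.0684]), array([0.0751, 0.0792])) p (array([ 0.4657, -0.0825,  0.0557]), 361, 1.0, array([0.0507, 0.0603]), array([0.0471, 0.0513]))
t 13.8 tcp [0.6001 0.1337 0.1664] yaw 95.72 F [-0.7 -0.4 -0.3] w 26.292
rows:  [ 0.532 -0.846 -0.139] turn 0.007   tilt [ 0.041  0.01  -0.999]
```

View pics/w10.png

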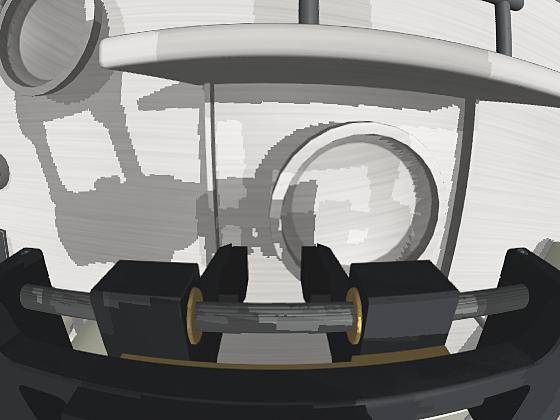

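```bash
python3 -m inch '[0.01,-0.06,-0.12,0,0.03,-0.17,-0.25,0,0.08,-0.32,-0.3,0,0.2,-0.47,-0.3,0,0.34,-0.62,-0.27,0,0.46,-0.75,-0.22,0,0.53,-0.83,-0.15,0,0.53,-0.846,-0.1,0]' 0.7;python3 -m inch '[0.0,0.0,0.03,0,0,0,0.08,0,0,0,0.12,0,0,0,0.15,0,0,0,0.15,0,0,0,0.15,0,0,0,0.15,0,0,0,0.15,0]' 0.66;python3 - <<'E'
from h import *
from workcell import r
i=r.camera_info("wrist");im,d=r.snapshot("wrist"); cv2.imwrite("pics/w11.png",im[:,:,::-1])
P=cloud(i,d,True); P[d==0]=np.nan
print("p",rim(P,(.46,-.08),.05),"e",rim(P,(.348,-.278),.05))
for n in("side","scene"):
    im,d=r.snapshot(n);P=cloud(r.camera_info(n),d);P[d==0]=np.nan
    print(n,"p",rim(P,(.46,-.08),.05))
plan([.4645,-.1343,.1],95.3)
E
```

```text
t: 14.65
tcp_pos: [0.4628, -0.1369, 0.1862]
eef_rot: [0.019, -0.049, 0.999, 0.004]
ft_force: [0.7, -0.0, 0.3]
gripper_width: 0.299
t: 15.45
tcp_pos: [0.4652, -0.1366, 0.1421]
eef_rot: [0.02, -0.049, 0.999, 0.004]
ft_force: [-0.2, -0.2, 0.5]
gripper_width: 0.339
p (array([ 0.458 , -0.0829,  0.0549]), 5212, 0.89, array([0.051 , 0.0595]), array([0.0496, 0.051 ])) e (array([ 0.347 , -0.2794,  0.0374]), 3537, 0.89, array([0.0327, 0.0423]), array([0.049 , 0.0508]))
side p (array([ 0.4582, -0.0784,  0.0558]), 361, 1.0, array([0.0501, 0.0617]), array([0.0466, 0.0525]))
scene p (array([ 0.4657, -0.0826,  0.0559]), 358, 1.0, array([0.0506, 0.0611]), array([0.047, 0.051]))
t 15.6 tcp [ 0.4649 -0.1366  0.1418] yaw 95.57 F [0.3 0.4 0.5] w 29.735
rows:  [0.006 0.007 0.139] turn 0.005   tilt [ 0.039  0.009 -0.999]
```

View pics/w11.png

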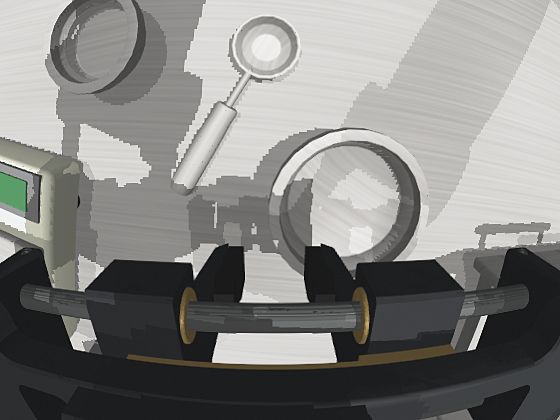

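```bash
python3 -c "
from h import *
plan([.4632,-.136,.060],95.3)"; python3 -m inch '[0.003,0.002,0.03,0,0.006,0.002,0.09,0,0.009,0.002,0.16,0,0.013,0.002,0.22,0,0.015,0.002,0.26,0,0.015,0.002,0.272,0,0.015,0.002,0.272,0,0.015,0.002,0.272,0]' 0.66; python3 -m inch '[0,0,0,0,0,0,0,0,0,0,0,0,0,0,0,0,0,0,0,0,0,0,0,0,0,0,0,0,0,0,0,0]' 1 40; python3 -c "
from h import *
plan([.4632,-.136,.20],95.3)"
```

```text
t 15.6 tcp [ 0.4649 -0.1366  0.1418] yaw 95.57 F [0.3 0.4 0.5] w 29.735
rows:  [0.016 0.001 0.272] turn 0.005   tilt [ 0.039  0.009 -0.999]
t: 16.4
tcp_pos: [0.4642, -0.1359, 0.0607]
eef_rot: [0.02, -0.049, 0.999, 0.003]
ft_force: [-1.0, -0.2, -0.2]
gripper_width: 0.339
t: 17.2
tcp_pos: [0.4647, -0.1362, 0.0611]
eef_rot: [0.021, -0.049, 0.999, 0.003]
ft_force: [0.5, -1.9, 4.0]
gripper_width: 0.087
t 17.2 tcp [ 0.4647 -0.1362  0.0611] yaw 95.57 F [ 0.5 -1.9  4. ] w 7.678
rows:  [-0.015  0.003 -0.463] turn 0.005   tilt [ 0.041  0.008 -0.999]
```

```bash
python3 -m inch '[0,0,-0.03,0,-0.003,0.0,-0.09,0,-0.006,0.0,-0.19,0,-0.01,0.0,-0.31,0,-0.014,0.0,-0.43,0,-0.02,0.0,-0.53,0,-0.022,0.0,-0.6,0,-0.022,0.0,-0.62,0]' 1 40; python3 - <<'E'
from h import *
from workcell import r
i=r.camera_info("wrist");im,d=r.snapshot("wrist"); cv2.imwrite("pics/w12.png",im[:,:,::-1])
plan([.595,.139,.26],95.3)
P=cloud(i,d,True); P[d==0]=np.nan
s=r.sense(); t=s["tcp_pos"]
print(rim(P,(t[0]-.006,t[1]+.056),t[2]-.011,zw=.02), t)
E
```

```text
t: 18.0
tcp_pos: [0.4645, -0.1374, 0.2502]
eef_rot: [0.023, -0.049, 0.999, 0.002]
ft_force: [-0.0, 0.8, -0.7]
gripper_width: 0.086
t 18.1 tcp [ 0.4642 -0.1373  0.2495] yaw 95.58 F [ 0.1  0.3 -1. ] w 7.429
rows:  [-0.524  0.874 -0.009] turn 0.005   tilt [ 0.045  0.007 -0.999]
(array([ 0.4594, -0.0853,  0.0546]), 11724, 0.81, array([0.0488, 0.0608]), array([0.2379, 0.2397])) [ 0.46421918 -0.13729799  0.24953129]
```

View pics/w12.png

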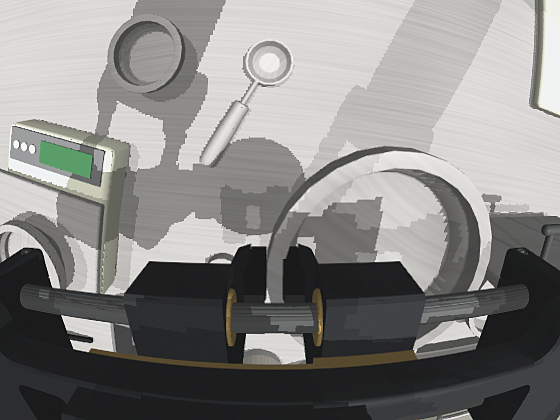

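```bash
python3 -m inch '[-0.04,0.06,-0.03,0,-0.1,0.17,-0.04,0,-0.19,0.31,-0.04,0,-0.28,0.46,-0.03,0,-0.36,0.6,-0.02,0,-0.43,0.73,-0.01,0,-0.49,0.82,0,0,-0.524,0.879,0.0,0]' 1 40; python3 -m inch '[0,0,0.0,0,0,0,0,0,0,0,0.06,0,0,0,0.14,0,0,0,0.24,0,0,0,0.32,0,0,0,0.36,0,0,0,0.36,0]' 1 40; python3 - <<'E'
from h import *
plan([.595,.1405,.1092],95.3)
from workcell import r
im,d=r.snapshot("side"); im=im[150:350,80:340]
cv2.imwrite(f"pics/side13.png",cv2.resize(im[:,:,::-1],None,fx=3,fy=3,interpolation=cv2.INTER_CUBIC))
i=r.camera_info("wrist");im,d=r.snapshot("wrist"); cv2.imwrite("pics/w13.png",im[:,:,::-1])
E
```

```text
t: 18.85
tcp_pos: [0.5941, 0.1425, 0.2543]
eef_rot: [0.02, -0.05, 0.999, 0.002]
ft_force: [-0.3, -0.1, -1.5]
gripper_width: 0.084
t: 19.65
tcp_pos: [0.5965, 0.1416, 0.1441]
eef_rot: [0.018, -0.049, 0.999, 0.002]
ft_force: [-0.3, -0.4, -0.5]
gripper_width: 0.089
t 19.6 tcp [0.5965 0.1416 0.1441] yaw 95.61 F [-0.3 -0.4 -0.5] w 7.866
rows:  [ 0.009 -0.003  0.116] turn 0.005   tilt [ 0.035  0.006 -0.999]
```

View pics/w13.png

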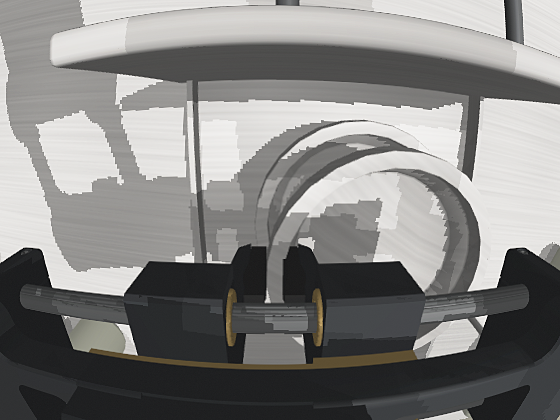

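View pics/side13.png

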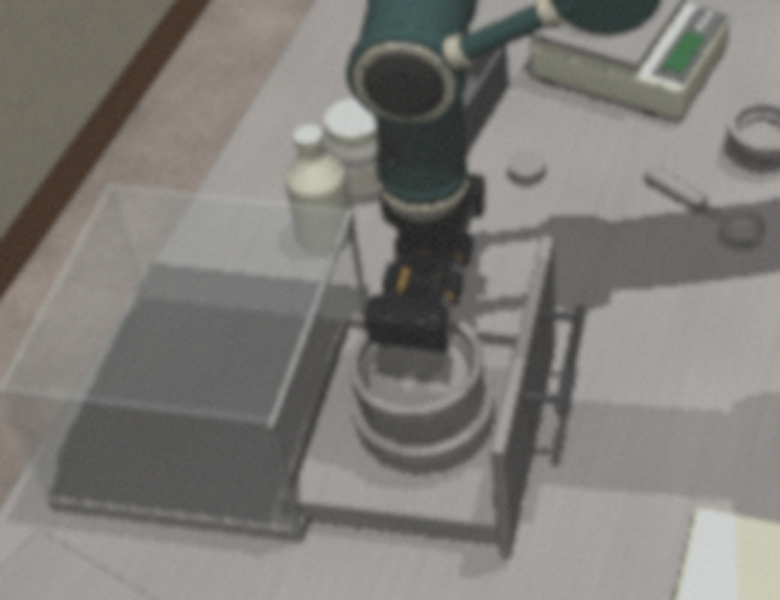

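```bash
python3 -m inch '[0.002,-0.003,0.01,0,0.004,-0.003,0.03,0,0.006,-0.003,0.055,0,0.007,-0.003,0.08,0,0.009,-0.003,0.096,0,0.009,-0.003,0.105,0,0.009,-0.003,0.11,0,0.009,-0.003,0.11,0]' 1 40; python3 -m inch '[0,0,0.003,0,0,0,0.006,0,0,0,0.01,0,0,0,0.01,0,0,0,0.01,0,0,0,0.01,0,0,0,0.01,0,0,0,0.01,0]' 1 40;
```

```text
t: 20.55
tcp_pos: [0.5974, 0.1417, 0.1139]
eef_rot: [0.02, -0.049, 0.999, 0.002]
ft_force: [0.6, -0.1, -1.0]
gripper_width: 0.089
t: 21.35
tcp_pos: [0.5976, 0.1417, 0.1109]
eef_rot: [0.02, -0.049, 0.999, 0.002]
ft_force: [0.1, 0.6, -1.1]
gripper_width: 0.087
```

```bash
python3 -m inch '[0.005,-0.003,0.003,0,0.007,-0.003,0.006,0,0.007,-0.003,0.009,0,0.007,-0.003,0.011,0,0.007,-0.003,0.011,0,0.007,-0.003,0.011,0,0.007,-0.003,0.011,0,0.007,-0.003,0.011,0]' 1 40; python3 -c "
from h import *
plan([.595,.1405,.1092],95.3)"
```

```text
t: 22.15
tcp_pos: [0.5967, 0.1403, 0.1091]
eef_rot: [0.021, -0.049, 0.999, 0.002]
ft_force: [-1.0, -2.3, 5.8]
gripper_width: 0.09
t 22.1 tcp [0.5967 0.1403 0.1091] yaw 95.65 F [-1.  -2.3  5.8] w 7.947
rows:  [ 0.006  0.001 -0.001] turn 0.006   tilt [ 0.043  0.007 -0.999]
```

```bash
python3 -m inch '[0,0,0,0,0,0,0,0,0,0,0,0,0,0,0,0,0,0,-0.03,0,0,0,-0.1,0,0,0,-0.2,0,0,0,-0.3,0]' 0.7;python3 - <<'E'
from h import *
from workcell import r
i=r.camera_info("wrist");im,d=r.snapshot("wrist"); cv2.imwrite("pics/w14.png",im[:,:,::-1])
P=cloud(i,d,True); P[d==0]=np.nan
print("a",rim(P,(.59,.195),.078)); print("b",rim(P,(.59,.195),.098))
for n in("side","scene"):
    im,d=r.snapshot(n);P=cloud(r.camera_info(n),d);P[d==0]=np.nan
    print(n,rim(P,(.59,.195),.078),rim(P,(.59,.195),.098),"c",rim(P,(.567,-.397),.134),"e",rim(P,(.348,-.279),.05))
plan([.57,-.10,.26],95.3)
E
```

```text
t: 22.95
tcp_pos: [0.5924, 0.1397, 0.1999]
eef_rot: [0.021, -0.049, 0.999, 0.002]
ft_force: [0.7, 0.2, -0.2]
gripper_width: 0.298
a (array([0.5913, 0.199 , 0.0415]), 6261, 1.0, array([0.0328, 0.049 ]), array([0.0727, 0.0831]))
b (array([0.5908, 0.1945, 0.0549]), 4684, 0.89, array([0.0509, 0.0595]), array([0.0976, 0.099 ]))
side (array([0.5875, 0.2056, 0.0545]), 573, 1.0, array([0.0464, 0.062 ]), array([0.0756, 0.0834])) (array([0.5905, 0.1981, 0.0558]), 486, 1.0, array([0.0502, 0.0611]), array([0.0949, 0.0998])) c (array([ 0.5645, -0.3963,  0.0498]), 125, 0.53, array([0.043 , 0.0549]), array([0.1297, 0.1355])) e (array([ 0.3447, -0.2783,  0.0379]), 203, 1.0, array([0.0308, 0.0442]), array([0.0466, 0.0523]))
scene (array([0.5996, 0.1957, 0.0502]), 218, 0.42, array([0.0427, 0.0567]), array([0.0766, 0.0836])) (array([0.5976, 0.1943, 0.0553]), 224, 0.5, array([0.0515, 0.0613]), array([0.0951, 0.0993])) c (array([ 0.5717, -0.3994,  0.0498]), 379, 1.0, array([0.0441, 0.0543]), array([0.1311, 0.1349])) e (array([ 0.3528, -0.2821,  0.0377]), 204, 1.0, array([0.0316, 0.0424]), array([0.0463, 0.0509]))
t 23.1 tcp [0.5948 0.1402 0.2025] yaw 95.65 F [ 0.9 -0.1 -0.8] w 26.588
rows:  [ 0.151 -0.788 -0.202] turn 0.006   tilt [ 0.049  0.008 -0.999]
```

View pics/w14.png

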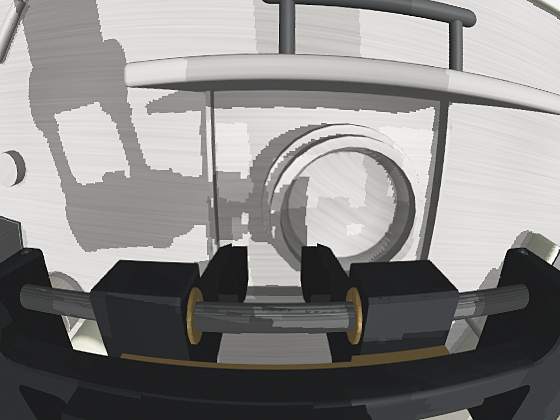

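```bash
python3 -m inch '[0.01,-0.06,-0.06,0,0.02,-0.18,-0.14,0,0.04,-0.34,-0.19,0,0.06,-0.51,-0.2,0,0.08,-0.68,-0.2,0,0.1,-0.84,-0.2,0,0.12,-0.97,-0.2,0,0.12,-1.0,-0.2,0]' 0.7;python3 -c "
from h import *
plan([.5696,-.447,.24],95.3)"
```

```text
t: 23.9
tcp_pos: [0.5843, -0.1662, 0.2579]
eef_rot: [0.023, -0.047, 0.999, 0.002]
ft_force: [-0.1, 0.4, 0.1]
gripper_width: 0.299
t 23.9 tcp [ 0.5843 -0.1662  0.2579] yaw 95.41 F [-0.1  0.4  0.1] w 26.336
rows:  [ 0.139 -0.927  0.051] turn 0.002   tilt [ 0.046  0.007 -0.999]
```

```bash
python3 -m inch '[0.015,-0.08,0.01,0,0.04,-0.22,0.03,0,0.06,-0.38,0.05,0,0.09,-0.55,0.051,0,0.12,-0.71,0.051,0,0.13,-0.84,0.051,0,0.139,-0.927,0.051,0,0.139,-0.927,0.051,0]' 0.66;python3 - <<'E'
from h import *
from workcell import r
i=r.camera_info("wrist");im,d=r.snapshot("wrist"); cv2.imwrite("pics/w15.png",im[:,:,::-1])
P=cloud(i,d,True); P[d==0]=np.nan
print("c",rim(P,(.565,-.397),.134),"e",rim(P,(.348,-.279),.05))
plan([.5696,-.447,.144],95.3)
E
```

```text
t: 24.7
tcp_pos: [0.569, -0.4494, 0.2378]
eef_rot: [0.022, -0.046, 0.999, 0.003]
ft_force: [0.8, -0.0, -0.2]
gripper_width: 0.339
c (array([ 0.5641, -0.4012,  0.049 ]), 4720, 0.92, array([0.0451, 0.0537]), array([0.1336, 0.135 ])) e (array([ 0.348 , -0.2842,  0.0376]), 886, 0.5, array([0.0325, 0.0419]), array([0.0491, 0.0511]))
t 24.8 tcp [ 0.5692 -0.4473  0.2379] yaw 95.30 F [ 0.3  0.3 -0.7] w 30.205
rows:  [ 0.013 -0.001  0.313] turn -0.0   tilt [ 0.044  0.009 -0.999]
```

View pics/w15.png

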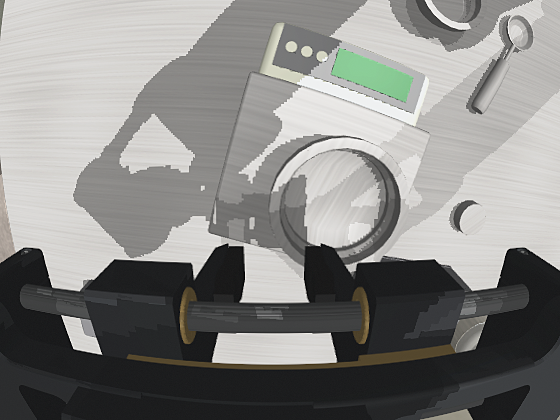

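```bash
python3 -m inch '[0.003,-0.002,0.03,0,0.006,-0.004,0.09,0,0.01,-0.006,0.17,0,0.013,-0.006,0.24,0,0.016,-0.006,0.29,0,0.016,-0.006,0.313,0,0.016,-0.006,0.313,0,0.016,-0.006,0.313,0]' 0.66; python3 -m inch '[0,0,0,0,0,0,0,0,0,0,0,0,0,0,0,0,0,0,0,0,0,0,0,0,0,0,0,0,0,0,0,0]' 1 40; python3 -m inch '[0,0,-0.03,0,-0.003,0.0,-0.09,0,-0.006,0.0,-0.17,0,-0.01,0.0,-0.26,0,-0.012,0.0,-0.34,0,-0.015,0.0,-0.38,0,-0.015,0.0,-0.39,0,-0.015,0.0,-0.39,0]' 1 40; python3 - <<'E'
from h import *
from workcell import r
i=r.camera_info("wrist");im,d=r.snapshot("wrist"); cv2.imwrite("pics/w16.png",im[:,:,::-1])
plan([.59,-.15,.27],95.3)
P=cloud(i,d,True); P[d==0]=np.nan
s=r.sense(); t=s["tcp_pos"]
print(rim(P,(t[0]-.006,t[1]+.05),t[2]-.011,zw=.02), t)
E
```

```text
t: 25.55
tcp_pos: [0.5693, -0.4487, 0.1446]
eef_rot: [0.023, -0.046, 0.999, 0.003]
ft_force: [-0.1, 0.2, 0.4]
gripper_width: 0.334
t: 26.35
tcp_pos: [0.5697, -0.4494, 0.1455]
eef_rot: [0.023, -0.046, 0.999, 0.003]
ft_force: [-0.1, -1.1, 4.8]
gripper_width: 0.088
t: 27.15
tcp_pos: [0.5687, -0.4496, 0.2626]
eef_rot: [0.023, -0.046, 0.999, 0.003]
ft_force: [-0.2, 0.6, -1.3]
gripper_width: 0.091
t 27.2 tcp [ 0.5683 -0.4494  0.2614] yaw 95.32 F [ 0.   0.4 -1.8] w 7.659
rows:  [-0.166  0.987 -0.017] turn 0.0   tilt [ 0.045  0.008 -0.999]
(array([ 0.5639, -0.4032,  0.0485]), 9902, 0.78, array([0.0431, 0.0546]), array([0.2498, 0.2515])) [ 0.56829113 -0.44936024  0.26136641]
```

View pics/w16.png

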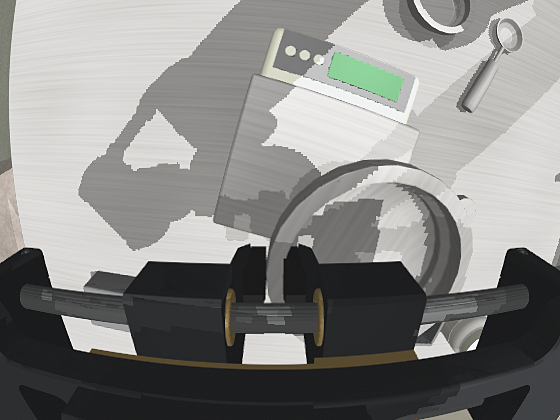

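```bash
python3 -m inch '[-0.015,0.08,-0.01,0,-0.04,0.22,-0.02,0,-0.07,0.38,-0.02,0,-0.1,0.55,-0.02,0,-0.13,0.71,-0.02,0,-0.15,0.86,-0.02,0,-0.166,0.96,-0.02,0,-0.166,0.987,-0.02,0]' 1 40; python3 -c "
from h import *
plan([.5957,.146,.25],95.3)"
```

```text
t: 28.0
tcp_pos: [0.5892, -0.1464, 0.2689]
eef_rot: [0.021, -0.048, 0.999, 0.004]
ft_force: [0.2, -0.1, -0.6]
gripper_width: 0.091
t 28.0 tcp [ 0.5892 -0.1464  0.2689] yaw 95.52 F [ 0.2 -0.1 -0.6] w 8.035
rows:  [-0.112  0.967  0.074] turn 0.004   tilt [ 0.042  0.011 -0.999]
```

```bash
python3 -m inch '[-0.01,0.08,0.0,0,-0.03,0.22,0,0,-0.05,0.38,0.02,0,-0.07,0.55,0.04,0,-0.09,0.71,0.06,0,-0.11,0.86,0.07,0,-0.112,0.95,0.074,0,-0.112,0.967,0.074,0]' 1 40; python3 -m inch '[0,0,0.0,0,0,0,0.03,0,0.003,0,0.08,0,0.006,0,0.14,0,0.01,0,0.2,0,0.013,0,0.25,0,0.014,0,0.28,0,0.014,0,0.28,0]' 1 40; python3 - <<'E'
from h import *
plan([.5957,.146,.1295],95.3)
from workcell import r
i=r.camera_info("wrist");im,d=r.snapshot("wrist"); cv2.imwrite("pics/w17.png",im[:,:,::-1])
E
```

```text
t: 28.8
tcp_pos: [0.5947, 0.148, 0.248]
eef_rot: [0.019, -0.05, 0.999, 0.004]
ft_force: [-0.7, -0.4, -1.9]
gripper_width: 0.089
t: 29.6
tcp_pos: [0.5925, 0.1476, 0.1616]
eef_rot: [0.018, -0.049, 0.999, 0.004]
ft_force: [0.2, -0.2, -1.2]
gripper_width: 0.091
t 29.6 tcp [0.5925 0.1476 0.1616] yaw 95.64 F [ 0.2 -0.2 -1.2] w 8.051
rows:  [-0.006 -0.007  0.107] turn 0.006   tilt [ 0.035  0.01  -0.999]
```

View pics/w17.png

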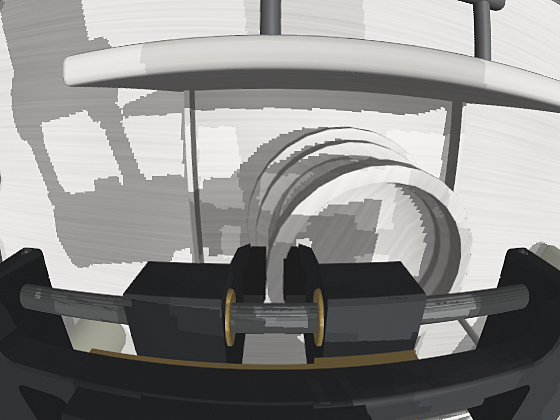

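```bash
python3 -m inch '[-0.002,-0.003,0.01,0,-0.004,-0.006,0.03,0,-0.006,-0.007,0.055,0,-0.006,-0.007,0.078,0,-0.006,-0.007,0.092,0,-0.006,-0.007,0.1,0,-0.006,-0.007,0.1,0,-0.006,-0.007,0.1,0]' 1 40; python3 -c "
from h import *
plan([.5957,.146,.1295],95.3)"
```

```text
t: 30.45
tcp_pos: [0.5966, 0.1464, 0.1331]
eef_rot: [0.019, -0.049, 0.999, 0.004]
ft_force: [0.4, -0.1, -1.0]
gripper_width: 0.092
t 30.4 tcp [0.5966 0.1464 0.1331] yaw 95.66 F [ 0.4 -0.1 -1. ] w 8.139
rows:  [ 0.003 -0.001  0.012] turn 0.006   tilt [ 0.037  0.01  -0.999]
```

```bash
python3 -m inch '[0.003,0,0.004,0,0.003,0,0.008,0,0.003,0,0.012,0,0.003,0,0.015,0,0.003,0,0.015,0,0.003,0,0.015,0,0.003,0,0.015,0,0.003,0,0.015,0]' 1 40
```

```text
t: 31.25
tcp_pos: [0.5964, 0.1461, 0.1295]
eef_rot: [0.019, -0.049, 0.999, 0.004]
ft_force: [-0.6, -2.7, 5.5]
gripper_width: 0.091
```

Seated at the expected height, so I release.

```bash
python3 -m inch '[0,0,0,0,0,0,0,0,0,0,0,0,0,0,0,0,0,0,-0.03,0,0,0,-0.1,0,0,0,-0.2,0,0,0,-0.3,0]' 0.7;python3 - <<'E'
from h import *
from workcell import r
i=r.camera_info("wrist");im,d=r.snapshot("wrist"); cv2.imwrite("pics/w18.png",im[:,:,::-1])
P=cloud(i,d,True); P[d==0]=np.nan
print("c",rim(P,(.59,.195),.118))
for n in("side","scene"):
    im,d=r.snapshot(n);P=cloud(r.camera_info(n),d);P[d==0]=np.nan
    cv2.imwrite(f"pics/{n}18.png",im[:,:,::-1])
    print(n,rim(P,(.59,.195),.118,rmax=.06),"e",rim(P,(.348,-.279),.05))
plan([.36,-.10,.26],95.3)
E
```

```text
t: 32.05
tcp_pos: [0.5925, 0.1452, 0.2203]
eef_rot: [0.019, -0.049, 0.999, 0.004]
ft_force: [-0.4, -0.6, -0.2]
gripper_width: 0.3
c (array([0.5907, 0.1945, 0.049 ]), 4444, 0.92, array([0.045 , 0.0536]), array([0.1176, 0.119 ]))
side (array([0.5904, 0.1982, 0.0497]), 442, 1.0, array([0.0443, 0.0553]), array([0.115, 0.12 ])) e (array([ 0.3449, -0.2777,  0.0381]), 205, 1.0, array([0.0318, 0.0436]), array([0.0463, 0.0522]))
scene (array([0.5975, 0.1943, 0.0495]), 247, 0.64, array([0.0455, 0.0548]), array([0.1153, 0.1184])) e (array([ 0.3524, -0.2823,  0.038 ]), 198, 1.0, array([0.0325, 0.0435]), array([0.0461, 0.0503]))
t 32.2 tcp [0.5948 0.1457 0.223 ] yaw 95.67 F [-0.2  0.1 -0.8] w 26.225
rows:  [ 0.853 -0.737 -0.167] turn 0.006   tilt [ 0.045  0.011 -0.999]
```

View pics/side18.png

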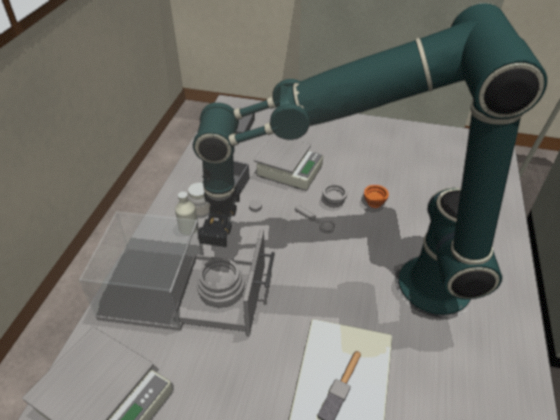

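```bash
python3 - <<'E'
from h import *
from workcell import r
print(r.sense()["joint_pos"].round(3))
plan([.47,-.13,.26],95.3)
z=cv2.imread("pics/scene18.png")[150:215,205:290]; cv2.imwrite("pics/crop_e.png",cv2.resize(z,None,fx=7,fy=7,interpolation=cv2.INTER_CUBIC))
E
```

```text
[ 0.198  0.149  1.819  0.002  1.128 -1.472]
t 32.2 tcp [0.5948 0.1457 0.223 ] yaw 95.67 F [-0.2  0.1 -0.8] w 26.225
rows:  [ 0.498 -0.872 -0.152] turn 0.006   tilt [ 0.045  0.011 -0.999]
```

View pics/crop_e.png

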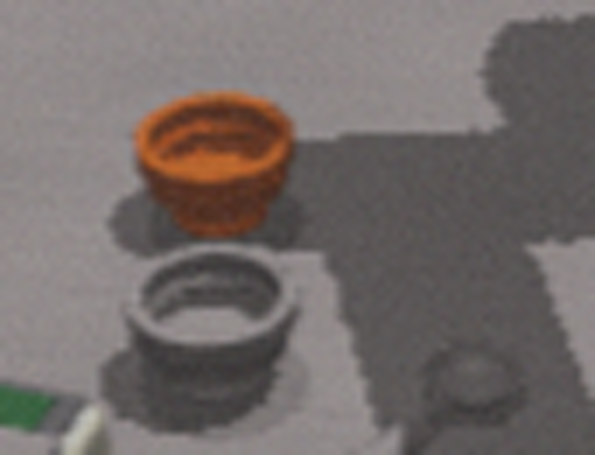

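Two small cups are candidates: the orange one at (236,173) and the grey steel one at (235,196). The steel one is cover_e, because it is steel and 84 mm across, and the orange one is the look-alike. I'll reach for the grey one.

```bash
python3 -m inch '[0.01,-0.06,-0.06,0,0.03,-0.18,-0.12,0,0.09,-0.34,-0.15,0,0.19,-0.5,-0.15,0,0.31,-0.65,-0.15,0,0.42,-0.78,-0.15,0,0.49,-0.86,-0.15,0,0.498,-0.872,-0.15,0]' 0.66;python3 -c "
from h import *
plan([.35,-.317,.18],95.3)"
```

```text
t: 33.0
tcp_pos: [0.4665, -0.133, 0.2575]
eef_rot: [0.021, -0.047, 0.999, 0.004]
ft_force: [0.1, 0.5, -0.3]
gripper_width: 0.338
t 33.0 tcp [ 0.4665 -0.133   0.2575] yaw 95.38 F [ 0.1  0.5 -0.3] w 29.763
rows:  [ 0.454 -0.576  0.236] turn 0.001   tilt [ 0.041  0.011 -0.999]
```

```bash
python3 -m inch '[0.04,-0.05,0.01,0,0.11,-0.14,0.05,0,0.19,-0.25,0.1,0,0.28,-0.36,0.15,0,0.37,-0.47,0.2,0,0.43,-0.55,0.236,0,0.454,-0.576,0.236,0,0.454,-0.576,0.236,0]' 0.66;python3 - <<'E'
from h import *
from workcell import r
i=r.camera_info("wrist");im,d=r.snapshot("wrist"); cv2.imwrite("pics/w19.png",im[:,:,::-1])
P=cloud(i,d,True); P[d==0]=np.nan
print("e",rim(P,(.347,-.279),.05,rmax=.055)); print(r.sense()["joint_pos"].round(3))
plan([.35,-.317,.060],95.3)
im,d=r.snapshot("side");P=cloud(r.camera_info("side"),d);P[d==0]=np.nan
print("side e",rim(P,(.347,-.279),.05))
E
```

```text
t: 33.8
tcp_pos: [0.3495, -0.317, 0.1791]
eef_rot: [0.02, -0.046, 0.999, 0.005]
ft_force: [0.9, 1.0, 0.4]
gripper_width: 0.337
e (array([ 0.3446, -0.2827,  0.0373]), 3456, 1.0, array([0.0335, 0.042 ]), array([0.0496, 0.051 ]))
[-0.813 -0.067  2.128  0.043  1.061 -2.497]
t 33.9 tcp [ 0.3504 -0.3166  0.1797] yaw 95.31 F [-0.4  0.9  0.2] w 29.862
rows:  [ 0.018 -0.004  0.399] turn 0.0   tilt [ 0.041  0.012 -0.999]
side e (array([ 0.345 , -0.278 ,  0.0378]), 204, 1.0, array([0.0316, 0.0432]), array([0.0463, 0.0535]))
```

View pics/w19.png

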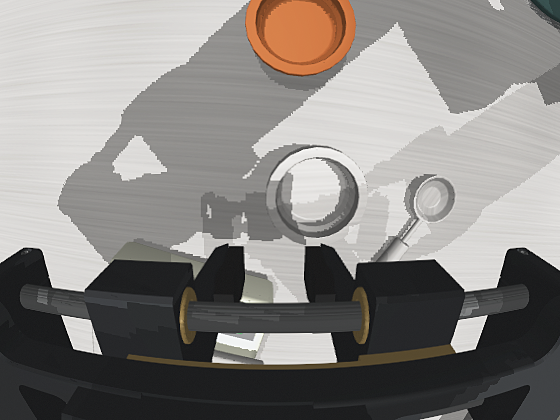

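```bash
python3 -c "
from h import *
plan([.345,-.318,.06],90)"; python3 -m inch '[0.005,-0.002,0.02,0.02,0.01,-0.004,0.08,0.05,0.015,-0.006,0.15,0.08,0.02,-0.008,0.21,0.09,0.026,-0.01,0.25,0.09,0.028,-0.01,0.26,0.09,0.028,-0.01,0.26,0.09,0.028,-0.01,0.26,0.09]' 0.66;python3 - <<'E'
from h import *
from workcell import r
i=r.camera_info("wrist");im,d=r.snapshot("wrist"); cv2.imwrite("pics/w20.png",im[:,:,::-1])
P=cloud(i,d,True); P[d==0]=np.nan
print("e",rim(P,(.345,-.28),.05,rmax=.055)); print(r.sense()["joint_pos"].round(3))
plan([.345,-.318,.060],90)
E
```

```text
t 33.9 tcp [ 0.3508 -0.3163  0.1801] yaw 95.37 F [ 0.2 -0.1 -0.5] w 30.151
rows:  [ 0.037 -0.007  0.399] turn 0.09   tilt [ 0.041  0.011 -0.999]
t: 34.7
tcp_pos: [0.3466, -0.3196, 0.1027]
eef_rot: [0.021, 0.0, 1.0, 0.005]
ft_force: [-0.4, -0.5, 0.1]
gripper_width: 0.343
e (array([ 0.3439, -0.2831,  0.0371]), 4932, 0.86, array([0.0328, 0.0415]), array([0.0496, 0.0509]))
[-0.823  0.029  2.196  0.048  0.895 -2.424]
t 34.8 tcp [ 0.3467 -0.3198  0.1028] yaw 89.99 F [-0.1 -0.5 -0.4] w 30.092
rows:  [0.012 0.005 0.142] turn -0.0   tilt [ 0.043  0.01  -0.999]
```

View pics/w20.png

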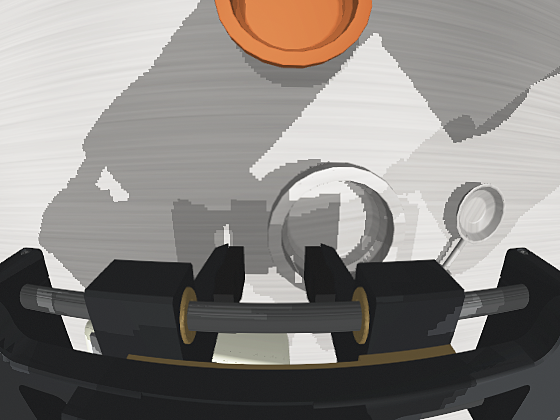

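```bash
python3 -m inch '[0.003,0.002,0.02,0,0.006,0.002,0.06,0,0.009,0.002,0.1,0,0.012,0.002,0.13,0,0.012,0.002,0.142,0,0.012,0.002,0.142,0,0.012,0.002,0.142,0,0.012,0.002,0.142,0]' 0.66; python3 -m inch '[0,0,0,0,0,0,0,0,0,0,0,0,0,0,0,0,0,0,0,0,0,0,0,0,0,0,0,0,0,0,0,0]' 1 40; python3 -m inch '[0,0,-0.03,0,-0.003,0.0,-0.09,0,-0.006,0.0,-0.19,0,-0.01,0.0,-0.31,0,-0.014,0.0,-0.43,0,-0.02,0.0,-0.55,0,-0.024,0.0,-0.64,0,-0.025,0.0,-0.67,0]' 1 40; python3 - <<'E'
from h import *
from workcell import r
i=r.camera_info("wrist");im,d=r.snapshot("wrist"); cv2.imwrite("pics/w21.png",im[:,:,::-1])
plan([.47,-.1,.27],90)
P=cloud(i,d,True); P[d==0]=np.nan
s=r.sense(); t=s["tcp_pos"]
print(rim(P,(t[0]-.0,t[1]+.038),t[2]-.011,zw=.02,rmax=.05), t, s["joint_pos"].round(3))
E
```

```text
t: 35.55
tcp_pos: [0.3452, -0.3191, 0.0605]
eef_rot: [0.022, 0.0, 1.0, 0.005]
ft_force: [-0.0, -0.2, -0.8]
gripper_width: 0.339
t: 36.35
tcp_pos: [0.3454, -0.3194, 0.0608]
eef_rot: [0.022, 0.0, 1.0, 0.004]
ft_force: [-1.1, -0.3, 3.2]
gripper_width: 0.09
t: 37.15
tcp_pos: [0.3451, -0.3221, 0.2656]
eef_rot: [0.024, 0.0, 1.0, 0.002]
ft_force: [0.6, -1.6, -0.6]
gripper_width: 0.085
t 37.2 tcp [ 0.3451 -0.3221  0.2654] yaw 90.00 F [-0.9 -0.6 -0.4] w 7.649
rows:  [-0.417  0.74   0.008] turn -0.0   tilt [ 0.047  0.005 -0.999]
(array([ 0.3427, -0.287 ,  0.0368]), 7200, 0.64, array([0.0313, 0.0425]), array([0.2541, 0.2558])) [ 0.34506274 -0.32208848  0.26535421] [-0.829 -0.149  2.037  0.04   1.226 -2.413]
```

View pics/w21.png

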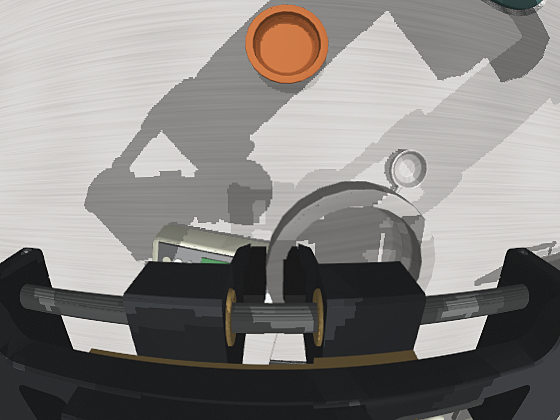

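```bash
python3 -m inch '[-0.03,0.05,-0.01,0,-0.09,0.15,-0.01,0,-0.17,0.29,-0.01,0,-0.25,0.43,-0.01,0,-0.33,0.57,-0.01,0,-0.39,0.68,-0.01,0,-0.417,0.74,-0.01,0,-0.417,0.74,-0.01,0]' 1 40; python3 -c "
from h import *
plan([.592,.158,.265],90)"
```

```text
t: 38.0
tcp_pos: [0.4695, -0.0976, 0.273]
eef_rot: [0.022, -0.002, 1.0, 0.003]
ft_force: [-0.2, -0.7, -1.3]
gripper_width: 0.087
t 38.0 tcp [ 0.4695 -0.0976  0.273 ] yaw 90.22 F [-0.2 -0.7 -1.3] w 7.658
rows:  [-0.41  0.85  0.05] turn 0.004   tilt [ 0.043  0.007 -0.999]
```

```bash
python3 -m inch '[-0.03,0.06,0.0,0,-0.09,0.18,0.01,0,-0.17,0.34,0.02,0,-0.25,0.5,0.03,0,-0.32,0.65,0.04,0,-0.38,0.78,0.05,0,-0.41,0.84,0.05,0,-0.41,0.85,0.05,0]' 1 40; python3 -m inch '[0,0,0.0,0,0,0,0.03,0,0.003,0,0.08,0,0.006,0,0.14,0,0.01,0,0.2,0,0.013,0,0.25,0,0.014,0,0.28,0,0.014,0,0.28,0]' 1 40; python3 - <<'E'
from h import *
plan([.592,.158,.1495],90)
from workcell import r
i=r.camera_info("wrist");im,d=r.snapshot("wrist"); cv2.imwrite("pics/w22.png",im[:,:,::-1])
im,d=r.snapshot("side"); im=im[150:350,80:340]
cv2.imwrite(f"pics/side22.png",cv2.resize(im[:,:,::-1],None,fx=3,fy=3,interpolation=cv2.INTER_CUBIC))
E
```

```text
t: 38.8
tcp_pos: [0.5921, 0.1589, 0.263]
eef_rot: [0.02, -0.003, 1.0, 0.003]
ft_force: [-0.1, -0.4, -1.6]
gripper_width: 0.086
t: 39.6
tcp_pos: [0.59, 0.1585, 0.1766]
eef_rot: [0.018, -0.003, 1.0, 0.002]
ft_force: [-0.6, -0.8, -1.1]
gripper_width: 0.092
t 39.6 tcp [0.59   0.1585 0.1766] yaw 90.30 F [-0.6 -0.8 -1.1] w 8.104
rows:  [-0.003 -0.002  0.091] turn 0.005   tilt [ 0.037  0.005 -0.999]
```

View pics/w22.png

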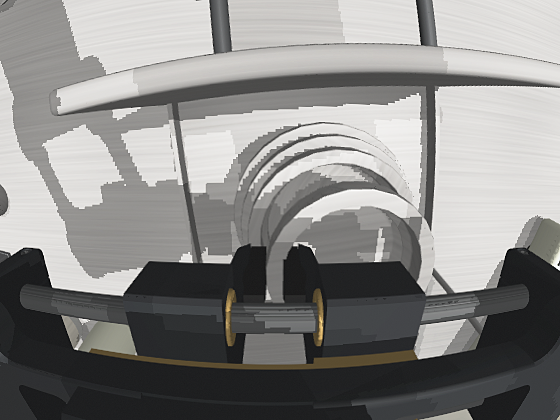

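View pics/side22.png

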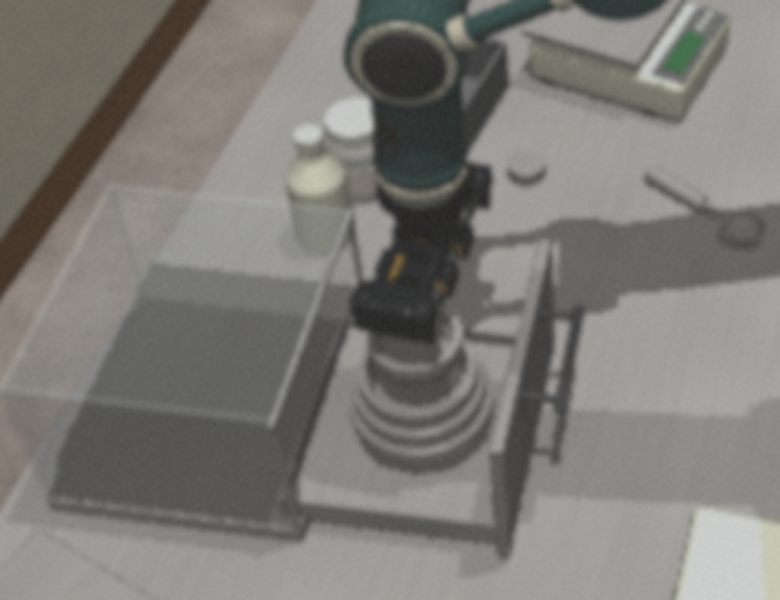

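```bash
python3 -m inch '[0.0,-0.001,0.01,0,0.0,-0.002,0.03,0,0,-0.002,0.05,0,0,-0.002,0.068,0,0,-0.002,0.077,0,0,-0.002,0.082,0,0,-0.002,0.082,0,0,-0.002,0.082,0]' 1 40; python3 -c "
from h import *
plan([.592,.158,.149],90)"
```

```text
t: 40.5
tcp_pos: [0.5926, 0.1587, 0.1546]
eef_rot: [0.021, -0.003, 1.0, 0.003]
ft_force: [0.5, -0.2, -2.0]
gripper_width: 0.088
t 40.5 tcp [0.5926 0.1587 0.1546] yaw 90.33 F [ 0.5 -0.2 -2. ] w 7.770
rows:  [ 0.003 -0.003  0.018] turn 0.005   tilt [ 0.041  0.006 -0.999]
```

```bash
python3 -m inch '[0.002,-0.002,0.005,0,0.003,-0.002,0.01,0,0.003,-0.002,0.015,0,0.003,-0.002,0.019,0,0.003,-0.002,0.021,0,0.003,-0.002,0.021,0,0.003,-0.002,0.021,0,0.003,-0.002,0.021,0]' 1 40
```

```text
t: 41.3
tcp_pos: [0.5923, 0.158, 0.1488]
eef_rot: [0.021, -0.003, 1.0, 0.003]
ft_force: [-0.6, -1.2, 3.7]
gripper_width: 0.089
```

```bash
python3 -m inch '[0,0,0,0,0,0,0,0,0,0,0,0,0,0,0,0,0,0,-0.03,0,0,0,-0.1,0,0,0,-0.2,0,0,0,-0.3,0]' 0.7;python3 - <<'E'
from h import *
from workcell import r
i=r.camera_info("wrist");im,d=r.snapshot("wrist"); cv2.imwrite("pics/w23.png",im[:,:,::-1])
P=cloud(i,d,True); P[d==0]=np.nan
print("e",rim(P,(.59,.195),.138,rmax=.055))
for n in("side","scene"):
    im,d=r.snapshot(n);P=cloud(r.camera_info(n),d);P[d==0]=np.nan
    cv2.imwrite(f"pics/{n}23.png",im[:,:,::-1])
    print(n,rim(P,(.59,.195),.138,rmax=.055))
plan([.40,.17,.26],95.3)
E
```

```text
t: 42.1
tcp_pos: [0.5882, 0.1575, 0.2398]
eef_rot: [0.021, -0.003, 1.0, 0.003]
ft_force: [0.7, -0.2, -0.7]
gripper_width: 0.3
e (array([0.5904, 0.1944, 0.0374]), 3748, 0.92, array([0.0332, 0.0419]), array([0.1376, 0.139 ]))
side (array([0.5904, 0.1981, 0.0379]), 341, 1.0, array([0.032 , 0.0429]), array([0.1352, 0.1403]))
scene (array([0.5973, 0.1936, 0.0377]), 304, 1.0, array([0.0329, 0.0422]), array([0.1358, 0.1386]))
t 42.2 tcp [0.5904 0.158  0.2424] yaw 90.33 F [-0.4 -0.9  0.3] w 26.493
rows:  [ 0.631  0.044 -0.089] turn -0.083   tilt [ 0.048  0.007 -0.999]
```

View pics/w23.png

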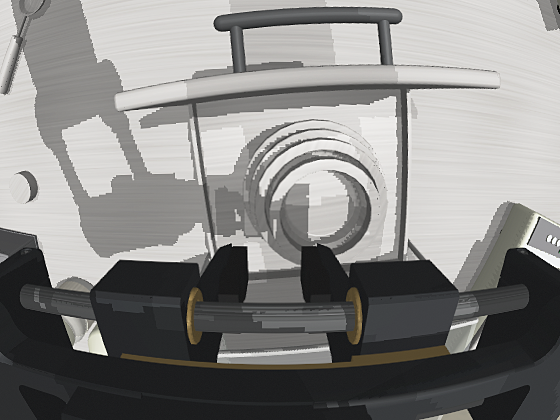

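```bash
python3 -c "
from h import *
plan([.415,.178,.26],95.3)"; python3 -m inch '[0.03,0.01,-0.03,-0.01,0.1,0.02,-0.06,-0.03,0.2,0.04,-0.08,-0.05,0.32,0.05,-0.085,-0.07,0.43,0.06,-0.085,-0.083,0.52,0.07,-0.085,-0.083,0.57,0.07,-0.085,-0.083,0.581,0.07,-0.085,-0.083]' 1; python3 - <<'E'
from h import *
from workcell import r
plan([.417,.178,.16],95.3); print(r.sense()["joint_pos"].round(2))
i=r.camera_info("wrist");im,d=r.snapshot("wrist"); cv2.imwrite("pics/w24.png",im[:,:,::-1])
im,d=r.snapshot("side");P=cloud(r.camera_info("side"),d);P[d==0]=np.nan
w=P.reshape(-1,3);u=np.array([.9957,.0924]);X=(w[:,:2]-[.608,.196])@u;Y=(w[:,:2]-[.608,.196])@[-.0924,.9957]
m=(abs(w[:,2]-.153)<.008)&(X>-.185)&(X<-.1)&(abs(Y)<.07); h,e=np.histogram(X[m],bins=np.arange(-.185,-.1,.005)); print(list(zip(e.round(3),h)))
cv2.imwrite("pics/side24.png",im[:,:,::-1])
E
```

```text
t 42.2 tcp [0.5904 0.158  0.2424] yaw 90.33 F [-0.4 -0.9  0.3] w 26.493
rows:  [ 0.581  0.07  -0.086] turn -0.083   tilt [ 0.048  0.007 -0.999]
t: 43.05
tcp_pos: [0.4131, 0.1778, 0.2589]
eef_rot: [0.024, -0.047, 0.999, 0.002]
ft_force: [-0.2, 0.2, 1.0]
gripper_width: 0.003
t 43.0 tcp [0.4131 0.1778 0.2589] yaw 95.38 F [-0.2  0.2  1. ] w 0.255
rows:  [ 0.002 -0.001  0.33 ] turn 0.001   tilt [ 0.047  0.007 -0.999]
[ 0.36 -0.2   2.09 -0.01  1.2  -1.3 ]
[(np.float64(-0.185), np.int64(0)), (np.float64(-0.18), np.int64(0)), (np.float64(-0.175), np.int64(0)), (np.float64(-0.17), np.int64(0)), (np.float64(-0.165), np.int64(0)), (np.float64(-0.16), np.int64(53)), (np.float64(-0.155), np.int64(53)), (np.float64(-0.15), np.int64(15)), (np.float64(-0.145), np.int64(6)), (np.float64(-0.14), np.int64(13)), (np.float64(-0.135), np.int64(11)), (np.float64(-0.13), np.int64(11)), (np.float64(-0.125), np.int64(10)), (np.float64(-0.12), np.int64(46)), (np.float64(-0.115), np.int64(0)), (np.float64(-0.11), np.int64(0))]
```

View pics/side24.png

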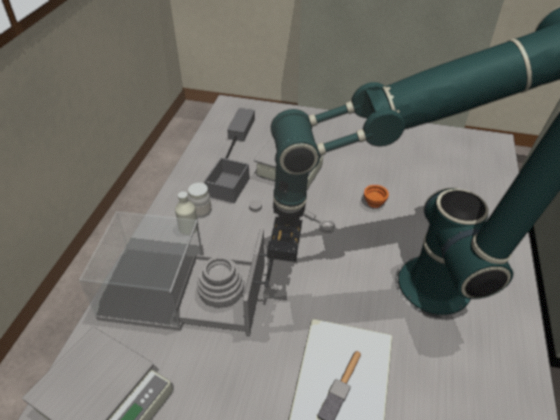

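```bash
python3 -m inch '[0.0,0,0.02,0,0.0,0,0.08,0,0,0,0.15,0,0.002,0,0.22,0,0.002,0,0.28,0,0.002,0,0.32,0,0.002,0,0.33,0,0.002,0,0.33,0]' 1; python3 - <<'E'
from h import *
from workcell import r
plan([.43,.1795,.16],95.3)
for n in("side","scene"):
    im,d=r.snapshot(n);im=im[180:330,180:340] if n=="side" else im[130:260,300:470]
    cv2.imwrite(f"pics/{n}25.png",cv2.resize(im[:,:,::-1],None,fx=4,fy=4,interpolation=cv2.INTER_CUBIC))
E
```

```text
t: 43.95
tcp_pos: [0.4194, 0.1784, 0.1602]
eef_rot: [0.024, -0.046, 0.999, 0.002]
ft_force: [0.4, -0.1, 0.7]
gripper_width: 0.004
t 44.0 tcp [0.4194 0.1784 0.1602] yaw 95.32 F [ 0.4 -0.1  0.7] w 0.322
rows:  [-0.035  0.     0.002] turn 0.0   tilt [ 0.048  0.007 -0.999]
```

View pics/side25.png

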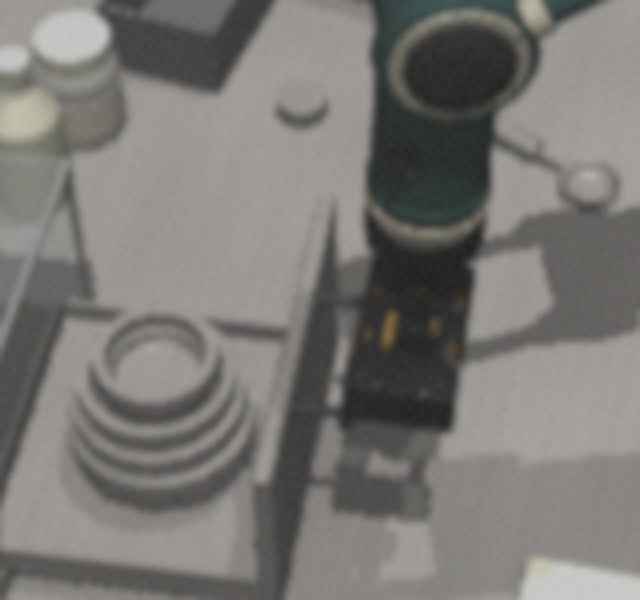

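View pics/scene25.png

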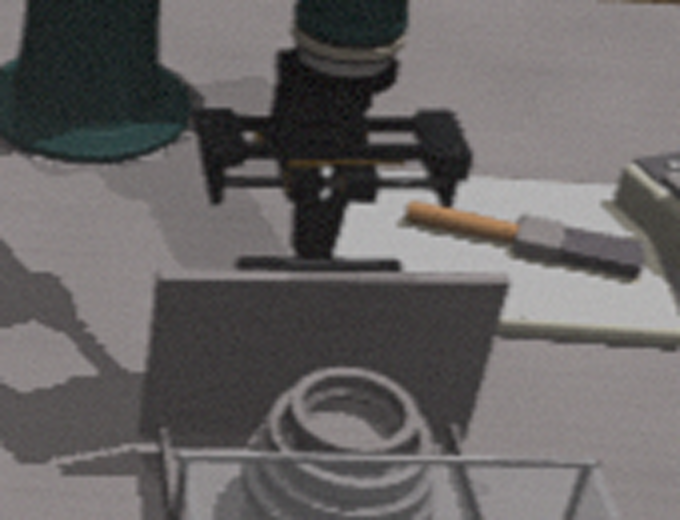

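```bash
python3 -c "
from h import *
plan([.4194+.09*.9957,.1784+.09*.0924,.16],95.3)"; python3 -m inch '[-0.02,0,0.002,0,-0.05,0,0.004,0,-0.085,0,0.006,0,-0.13,0,0.008,0,-0.18,0,0.01,0,-0.23,0,0.012,0,-0.27,0,0.014,0,-0.3,0,0.015,0]' 1; python3 - <<'E'
from h import *
from workcell import r
im,d=r.snapshot("side");cv2.imwrite("pics/side26.png",im[:,:,::-1])
s=r.sense();p=s["tcp_pos"];u=np.array([.9957,.0924]);print("X",(p[:2]-[.608,.196])@u,"Y",(p[:2]-[.608,.196])@[-u[1],u[0]])
plan([.608+.0*u[0],.196+.0*u[1],.16],95.3)
E
```

```text
t 44.0 tcp [0.42   0.1788 0.1615] yaw 95.33 F [ 0.3  0.7 -0.6] w 0.650
rows:  [-0.297 -0.001  0.02 ] turn 0.001   tilt [ 0.05   0.008 -0.999]
t: 44.85
tcp_pos: [0.5112, 0.1872, 0.1613]
eef_rot: [0.025, -0.046, 0.999, 0.003]
ft_force: [-1.8, 0.3, 0.8]
gripper_width: 0.003
X -0.09606507432225785 Y 0.00017709967533919443
t 44.9 tcp [0.5123 0.1873 0.1616] yaw 95.31 F [ 1.1 -1.2  0.1] w 0.649
rows:  [-0.32  -0.001  0.022] turn 0.0   tilt [ 0.052  0.008 -0.999]
```

View pics/side26.png

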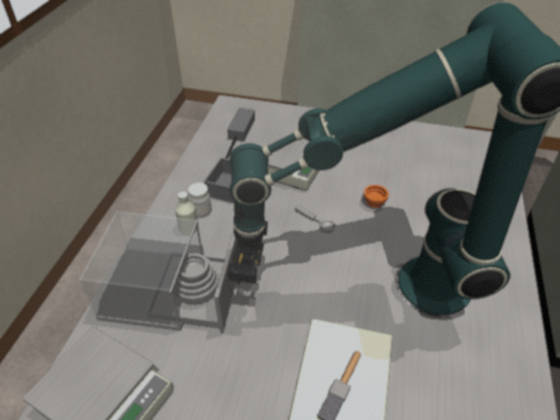

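```bash
python3 -m inch '[-0.02,0,0.002,0,-0.05,0,0.004,0,-0.085,0,0.006,0,-0.13,0,0.009,0,-0.18,0,0.012,0,-0.22,0,0.015,0,-0.255,0,0.018,0,-0.27,0,0.02,0]' 1; python3 - <<'E'
from h import *
from workcell import r
s=r.sense();p=s["tcp_pos"];u=np.array([.9957,.0924]);print("X",(p[:2]-[.608,.196])@u,"Y",(p[:2]-[.608,.196])@[-u[1],u[0]])
plan([.608+.0*u[0],.196+.0*u[1],.16],95.3)
E
python3 -m inch '[-0.01,0,0.001,0,-0.02,0,0.002,0,-0.03,0,0.002,0,-0.04,0,0.003,0,-0.04,0,0.003,0,-0.04,0,0.003,0,-0.04,0,0.003,0,-0.04,0,0.003,0]' 1; python3 - <<'E'
from h import *
from workcell import r
s=r.sense();p=s["tcp_pos"];u=np.array([.9957,.0924]);print("X",(p[:2]-[.608,.196])@u)
im,d=r.snapshot("side");P=cloud(r.camera_info("side"),d);P[d==0]=np.nan
w=P.reshape(-1,3);X=(w[:,:2]-[.608,.196])@u;Y=(w[:,:2]-[.608,.196])@[-.0924,.9957]
m=(abs(w[:,2]-.10)<.05)&(X>.0)&(X<.09)&(abs(Y)<.12); h,e=np.histogram(X[m],bins=np.arange(0,.09,.005)); print(list(zip(e.round(3).tolist(),h.tolist())))
im=im[180:330,60:290]; cv2.imwrite("pics/side27.png",cv2.resize(im[:,:,::-1],None,fx=3.4,fy=3.4,interpolation=cv2.INTER_CUBIC))
E
```

```text
t: 45.7
tcp_pos: [0.595, 0.1951, 0.1601]
eef_rot: [0.027, -0.046, 0.999, 0.003]
ft_force: [-0.7, -0.1, -0.9]
gripper_width: 0.006
X -0.013030633651544556 Y 0.0002693035456925257
t 45.7 tcp [0.595  0.1951 0.1601] yaw 95.30 F [-0.7 -0.1 -0.9] w 0.505
rows:  [-0.043 -0.001  0.003] turn 0.0   tilt [ 0.053  0.008 -0.999]
t: 46.5
tcp_pos: [0.607, 0.1962, 0.1599]
eef_rot: [0.027, -0.046, 0.999, 0.003]
ft_force: [-0.2, 0.3, 0.1]
gripper_width: 0.003
X -0.0009474874417629244
[(0.0, 0), (0.005, 0), (0.01, 1), (0.015, 2), (0.02, 0), (0.025, 0), (0.03, 0), (0.035, 0), (0.04, 1), (0.045, 162), (0.05, 267), (0.055, 20), (0.06, 9), (0.065, 0), (0.07, 14), (0.075, 4), (0.08, 4)]
```

View pics/side27.png

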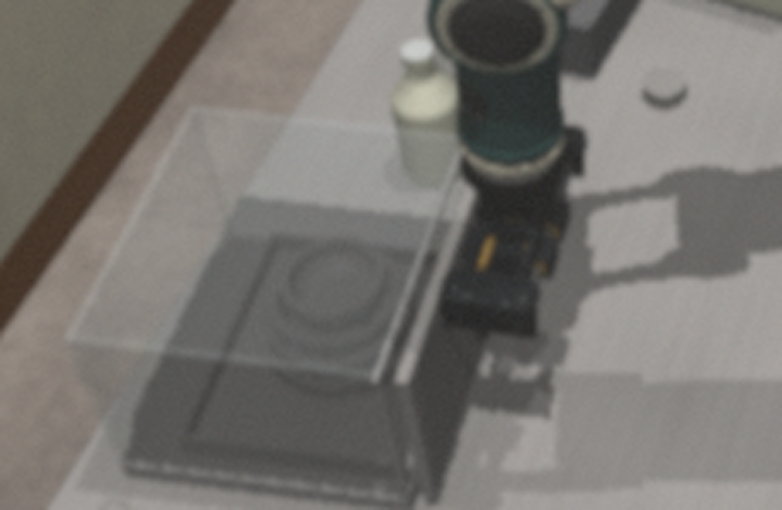

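```bash
python3 -m inch '[-0.005,0,0,0,-0.01,0,0,0,-0.015,0,0.001,0,-0.02,0,0.001,0,-0.02,0,0.001,0,-0.02,0,0.001,0,-0.02,0,0.001,0,-0.02,0,0.001,0]' 1;python3 -m inch '[-0.003,0,0,0,-0.006,0,0,0,-0.009,0,0,0,-0.012,0,0,0,-0.012,0,0,0,-0.012,0,0,0,-0.012,0,0,0,-0.012,0,0,0]' 1
```

```text
t: 47.35
tcp_pos: [0.6132, 0.1968, 0.1601]
eef_rot: [0.027, -0.046, 0.999, 0.003]
ft_force: [0.3, -0.1, 0.3]
gripper_width: 0.005
t: 48.15
tcp_pos: [0.6165, 0.1971, 0.1601]
eef_rot: [0.027, -0.046, 0.999, 0.003]
ft_force: [-2.9, 0.2, -0.5]
gripper_width: 0.007
```

```bash
python3 -m inch '[-0.003,0,0,0,-0.006,0,0,0,-0.009,0,0,0,-0.012,0,0,0,-0.012,0,0,0,-0.012,0,0,0,-0.012,0,0,0,-0.012,0,0,0]' 1;python3 -m inch '[-0.003,0,0,0,-0.006,0,0,0,-0.009,0,0,0,-0.009,0,0,0,-0.009,0,0,0,-0.009,0,0,0,-0.009,0,0,0,-0.009,0,0,0]' 1
```

```text
t: 48.95
tcp_pos: [0.6169, 0.1971, 0.16]
eef_rot: [0.023, -0.046, 0.999, 0.002]
ft_force: [-13.4, -2.3, 7.5]
gripper_width: 0.001
t: 49.75
tcp_pos: [0.6169, 0.1971, 0.1601]
eef_rot: [0.02, -0.046, 0.999, 0.002]
ft_force: [-12.1, -1.7, 7.0]
gripper_width: 0.005
```

```bash
python3 -m inch '[0.01,0,0,0,0.03,0,0,0,0.06,0,0,0,0.11,0,-0.02,0,0.17,0,-0.06,0,0.24,0,-0.13,0,0.3,0,-0.2,0,0.35,0,-0.27,0]' 1;python3 -m inch '[0.0,0.02,-0.03,0,0,0.06,-0.09,0,0,0.12,-0.15,0,0,0.2,-0.2,0,0,0.27,-0.22,0,0,0.33,-0.22,0,0,0.36,-0.22,0,0,0.36,-0.22,0]' 1;python3 - <<'E'
from h import *
from workcell import r
u=np.array([.9957,.0924])
for n in("side","scene"):
    im,d=r.snapshot(n);P=cloud(r.camera_info(n),d);P[d==0]=np.nan
    w=P.reshape(-1,3)
    if n=="scene": w=w-[.006,-.003,0]
    X=(w[:,:2]-[.608,.196])@u;Y=(w[:,:2]-[.608,.196])@[-.0924,.9957]
    m=(abs(w[:,2]-.153)<.008)&(X>-.03)&(X<.09)&(abs(Y)<.07); h,e=np.histogram(X[m],bins=np.arange(-.03,.09,.005)); print(n,[(a,b) for a,b in zip(e.round(3).tolist(),h.tolist()) if b])
    cv2.imwrite(f"pics/{n}28.png",im[:,:,::-1])
plan([0.5,.2,.3])
E
```

```text
t: 50.55
tcp_pos: [0.5079, 0.1867, 0.2373]
eef_rot: [0.02, -0.046, 0.999, 0.002]
ft_force: [-0.8, -0.8, 0.9]
gripper_width: 0.002
t: 51.35
tcp_pos: [0.4952, 0.2948, 0.3028]
eef_rot: [0.02, -0.047, 0.999, 0.002]
ft_force: [0.2, -0.8, 0.2]
gripper_width: 0.004
side [(0.015, 33), (0.02, 75), (0.025, 46), (0.03, 11), (0.035, 11), (0.04, 12), (0.045, 11), (0.05, 11), (0.055, 75), (0.06, 5)]
scene [(0.015, 8), (0.02, 102), (0.025, 75), (0.03, 12), (0.035, 3)]
t 51.5 tcp [0.4952 0.2935 0.3027] yaw 95.33 F [-0.1 -0.5  0.5] w 0.302
rows:  [ 0.013 -0.312  0.008] turn 0   tilt [ 0.04   0.005 -0.999]
```

View pics/side28.png

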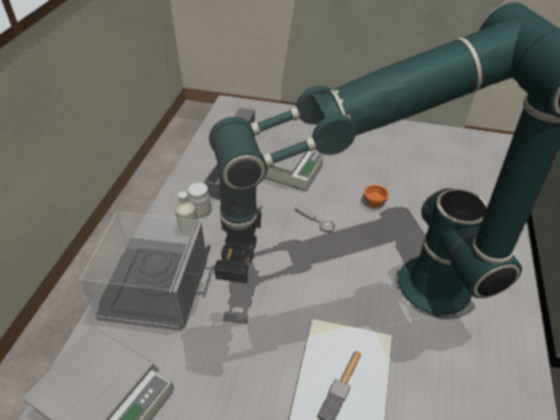

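View pics/scene28.png

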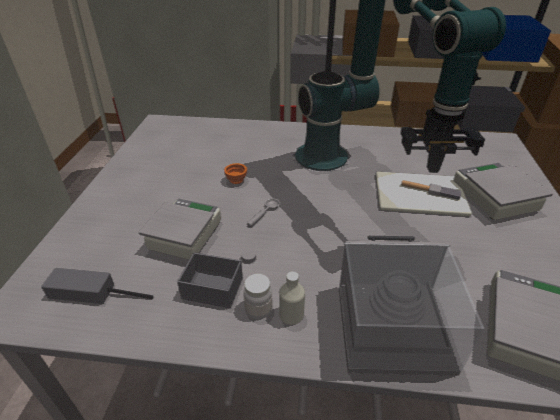

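```bash
python3 -c "
import cv2
z=cv2.imread('pics/scene28.png')[225:375,325:490]; cv2.imwrite('pics/crop28.png',cv2.resize(z,None,fx=4,fy=4,interpolation=cv2.INTER_CUBIC))"
```

```text
(no output)
```

View pics/crop28.png

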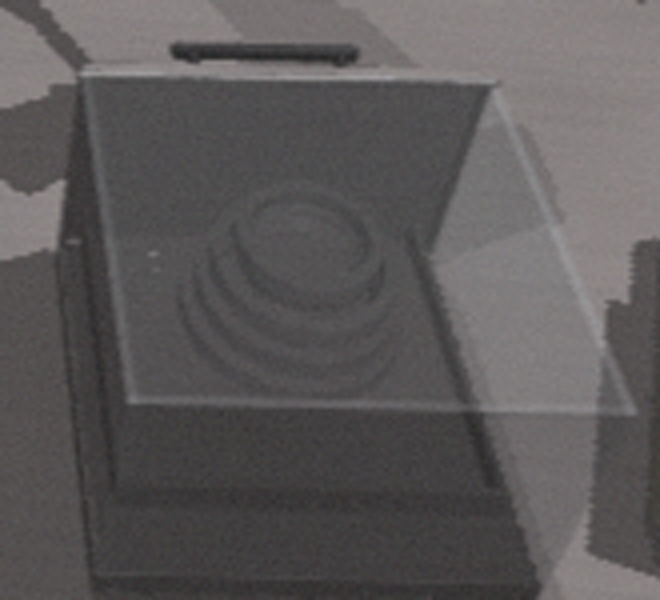

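The crop shows the panel flush with the hood, and the four covers nested and upright inside. Handing in.

```bash
python3 -c "
from workcell import r
print(r.hand_in())"
```

```text
the job is handed in; nothing more can be done
None
```

I pulled the tray out to its stop, stacked covers a, b, c and e on the tray floor, largest at the bottom, and pushed the tray fully home. Cover d (96 mm) was not on the table. I left the orange look-alike alone, and the arm finished clear of everything. The job was handed in at about 51 s.

**Stack:**
- Rim tops measured about 78, 98, 118 and 138 mm, which is the expected 20 mm step.
- The centres agreed to about 1 mm, except that the wrist and side cameras differed by up to about 4 mm in y.
- After closing, the stack still looked upright and nested through the hood.

**Tray:** The handle moved about 180 mm between the stop and home. The final push ended on a hard stop at about 13 N.

**Checks that disagreed or went less well:**
- **Camera offset:** The scene camera read about 6–7 mm off from the side and wrist cameras, so I relied on those two.
- **Pull force:** The tray started about 2 cm open, so it reached its stop early and the wrist force briefly peaked at about 85 N (limit 120 N). That left the tool tilted 2–3° for the rest of the job.
- **Tray position while open:** The tray read 2–3 mm further in by the time the stack was finished. I took this as recoil from the stop or measurement noise.

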